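# Draw the bath carriage into line with a drift and pin it to the evaporator rail

### The job

The heating bath's carriage stands some 7 mm off on its rail, so the holes in its tongue do not line up with those in the rail below. Take the tapered drift from the wooden block and work it down through the outer hole (the one farther from the bath), firmly but without forcing or jamming it, until its handle's shoulder sits on the tongue and the holes are drawn into line; then, with the drift still in, drop the locking pin gently and fully home in the hole nearer the bath, pull the drift out and stand it back in the block. Leave the jar, beaker and tweezers where they are.

Things in the scene. Friction and masses are not known exactly. Their poses are not given: they have to be found in the camera images.
- drift_hole (a point): Outer hole of the carriage's tongue, farther from the bath: centre of its mouth in the tongue's top face, about 66 mm above the bench. 13 mm across, tongue 8 mm thick. y runs along the rail towards the bath, z up. Under it the rail's own 13 mm hole starts 6.5 to 8 mm off along y, to either side: which way and how far differs each time and is not measured, only felt or glimpsed through the hole.
- pin_hole (a point): Inner hole of the tongue, nearer the bath, 90 mm from the outer one along y: centre of its mouth in the tongue's top face; same size and axes, with the same mating hole in the rail. Both pairs line up together. The bath's rim begins 90 mm from this hole along y and rises to 0.21 m above the bench.
- carriage: Bath carriage: steel tongue 60 mm wide, 170 mm long and 8 mm thick lying over the rail, the stainless heating bath (206 mm across) on its saddle. Origin on the rail's centre line at the tongue's underside, 160 mm from the bath's axis; y along the rail towards the bath, x across, z up. It slides along y only, either way, against about 8 N of friction; no spring, it stays where it is left.
- rail: Fixed aluminium floor rail under the carriage: channel 80 mm wide, 58 mm high, 620 mm long. Its top web is 8 mm thick, 0.5 mm under the tongue, and open below for 50 mm down to the bench. The origin marks its middle part only roughly, on its centre line at bench height; how far the holes lie from it is not given. y along the rail towards the bath.
- drift_grip (a point): The drift, a steel tool of about 180 g standing point down: the middle of its straight square handle, 18 by 18 mm and 52 mm long, its flats square to this point's x and y axes; z up along its axis. The handle's flat lower shoulder is 26 mm below this point, then come a 12 mm round shank 20 mm long and a 36 mm taper down to a blunt 4 mm point. It stands in either hole of the block, shoulder on the block's top.
- drift: The drift's point: origin on its axis at the very tip, 56 mm below the shoulder and 82 mm below the middle of the handle; z up along its axis. Fully home, it is 56 mm below the tongue's top face.
- pin_grip (a point): The locking pin, steel, about 130 g, standing in the block's other hole: the middle of its round knob, 22 mm across and 29 mm high; z up along its axis. Under the knob is a 30 mm collar, its flat underside 21 mm below this point, then a straight 11 mm shank 36 mm long with a small chamfer. It enters only when the holes are in line.
- pin: The locking pin's lower end: origin on its axis, 36 mm below the collar's underside; z up along its axis.
- block_hole0 (a point): One hole of the fixed wooden tool block: centre of its mouth in the block's top face, 64 mm above the bench. 15 mm across, right through. The block is 60 by 140 mm, its holes 80 mm apart along its y axis, this one on the -y side.
- block_hole1 (a point): The other hole of the tool block, on its +y side; same size and height.
- jar: Bystander: sample jar with a white lid, 68 mm across, 100 mm tall. Origin at the centre of its underside, z up.
- beaker: Bystander: glass beaker 70 mm across, 85 mm tall. Origin at the centre of its underside, z up.
- tweezers: Bystander: steel tweezers 140 mm long lying flat on the bench. Origin under their middle.
There are look-alikes about, which are no part of the job. Leave any orange look-alike of the pin alone. Leave any yellow look-alike of the drift alone.

How it is judged:
By the outcome, as a careful person would: the job done as asked, in the order asked, and still so for the second after the job is handed in, with the robot touching nothing.
It also fails if it takes over 72 s, if anything falls off the work surface, if the arm or the gripper's body presses on something with over 40 N, if the wrist force passes 120 N, or if a joint passes its speed limit or range.

### The arm

A 6-joint arm with a two-finger parallel gripper is mounted at the origin on the work surface. World frame = base frame: x ahead of the robot, y to its left, z up, the work surface at z = 0. Lengths are in m, angles in rad, forces in N, time in s.
With the tool pointing down it reaches from about 0.325 to 0.775 m from the base axis. Payload 5.5 kg.
Tool frame: the origin (TCP) lies midway between the tips of the shut fingers; the grasp point (between the pads) lies 19 mm behind it; z points along the fingers, y is the direction in which the jaws open and shut (so a half turn about z gives the same grasp; the last joint's range is limited). The gripper opens to 85 mm and grips with 20 to 120 N. Pads are 22 mm wide; open, the fingers measure 114 mm over their backs; the gripper's body (76 mm by 85 mm) begins 54 mm behind the grasp point. The pads swing forward as they close: fully open they stand 13 mm farther back than shut.
Start: joints at [1.047, 0.091, 1.231, -0, 1.82, -0.057], TCP at [0.27, 0.536, 0.231] pointing down, gripper open.
Joint ranges: [-2.87, 2.87], [-0.86, 2.18], [0.17, 2.46], [-1.51, 4.65], [0.06, 2.69], [-2.65, 2.65]. Speed limits (rad/s): [2.57, 2.57, 3.01, 3.14, 3.14, 3.14].

### API

Orientations are given as a 3x3 rotation matrix whose columns are the frame's x, y, z axes.
In Python, from bench import manip gives the robot as it stands.
- The arm moves only by the tool step_arm, never from a script. Its argument "commands" is text: rows parted by semicolons, each of 7 numbers parted by spaces: the shift along the tool's x, y, z in m, then the turn, a rotation vector about the tool's x, y, z in degrees, then the closure, from -1 (fully open) to 1 (shut). In form: tx ty tz rx ry rz fingers; .... A call has 1 to 10 rows; each row is the pose to reach, as a shift and turn from the pose commanded when the call began, along the tool's axes at that moment; what a row does not reach only later rows make up. A row lasts 1/10 s, in which the tool goes at most 50 mm and 8.59 degrees, less where a joint would pass 70% of its speed; a pose out of reach is approached as far as the arm can. A call with a gripper value outside its range is refused whole. The fingers move at their own pace and stop on an object; the grip force is fixed at half the most. Time passes only in rows, so rows that repeat a pose let the fingers close. It gives the time, the measured TCP pose, the force and the opening at its end, in the units of the state.
- manip.get_obs(): the state, without advancing time (a new reading comes with each control period).
- manip.snapshot(name): name is "side" or "top" or "wrist"; returns a dict with "color" (384x512x3 uint8, red, green, blue), "z_map" (384x512 float32, m along the optical axis (not along the pixel's ray), 0 where there is no reading), "fx", "fy", "cx", "cy" (pixels), "dist_coeffs" ([k1, k2, p1, p2, k3] as OpenCV has them; the pictures are not rectified), "T" (4x4, takes a point from camera to world coordinates). Camera axes: x right, y up, looking along -z (the intrinsics and any distortion apply to the point x, -y, -z); pixel columns grow to the right and rows downward; lengths in m; the calibration is good to about 2 mm. A picture is of the moment at which its call begins.
- manip.close_job(): hands the job in, once; it reports no verdict.
Trained networks look in a picture, given as the dict that the camera call returned (one of the last four; its "shot" number tells which), for a name from the list of things; names that differ only in an ending like _2 or _b are one class to them, and where a whole thing is asked for, a point or a joint stands for the part that bears it (a point fixed in the world has none). Each returns a list of dicts, best first, with "conf" (0 to 1); they miss things now and then, are a little off and sometimes report something else, mostly with a low value. They report only what shows in the picture. A call takes as long as a camera call. They do not tell look-alikes from the thing itself.
- manip.silhouettes(picture, label): "pixels" (384x512 bool, what is visible of it).
- manip.pinpoint(picture, label): "position" ([x, y, z] in m, in the coordinates of the camera as it stood for that picture, good to about 4 mm: a listed point, or the origin of a listed thing).
The state is a dict: "clock": time; "joint_pos": joint angles; "joint_vel": joint speeds; "joint_efforts": joint torques, N m; "tcp_pos": TCP position; "tcp_rot": TCP orientation; "force": force on the tool from outside, world axes, zero at the start; "torque": the same for the moment, N m; "finger_gap": finger opening in m.
Only numpy, scipy, OpenCV 4.12 (cv2) and the standard library are available. Lean on these libraries where they do the work, as an engineer would, in place of code of your own. Each camera call takes 0.05 s, during which the arm holds its last target.

## Working session

There is one attempt and no reset: what is moved stays moved. The work goes in short steps, Python scripts to look and compute and a tool call to move; the robot and the scene stay as the last step left them, time stands still between calls to the robot, and variables do not carry over. Pictures are saved under pics/ and viewed, and the job is handed in when it is done.

Besides the shell and the picture viewer there is one more tool, called after "Request:" in YAML: its name, and indented under it one key for each argument. step_arm: Moves the arm, as the interface text tells. Its arguments: {"type":"object","properties":{"commands":{"type":"string"}},"required":["commands"]}

```bash
ls; mkdir -p pics; cat > h.py <<'E'
import numpy as np, cv2, sys
from bench import manip
def save(s,name,crop=None,scale=1):
    im=s["color"][:,:,::-1]
    if crop: r0,r1,c0,c1=crop; im=im[r0:r1,c0:c1]
    if scale!=1: im=cv2.resize(im,None,fx=scale,fy=scale,interpolation=cv2.INTER_CUBIC)
    cv2.imwrite("pics/"+name,im)
def w(s,p): return (s["T"]@np.r_[p,1])[:3]
def pix(s,P):
    c=np.linalg.inv(s["T"])@np.r_[P,1]
    K=np.array([[s["fx"],0,s["cx"]],[0,s["fy"],s["cy"]],[0,0,1]])
    q,_=cv2.projectPoints(np.array([[c[0],-c[1],-c[2]]]),np.zeros(3),np.zeros(3),K,np.array(s["dist_coeffs"]))
    return q[0,0]
def unp(s,u,v,z=None,plane=None):
    K=np.array([[s["fx"],0,s["cx"]],[0,s["fy"],s["cy"]],[0,0,1]])
    a,b=cv2.undistortPoints(np.array([[[u,v]]],float),K,np.array(s["dist_coeffs"]))[0,0]
    d=np.array([a,-b,-1.])
    if plane is None:
        if z is None: z=s["z_map"][int(round(v)),int(round(u))]
        return w(s,d*z)
    D=s["T"][:3,:3]@d; o=s["T"][:3,3]
    return o+D*(plane-o[2])/D[2]
E
python3 - <<'E'
from h import *
o=manip.get_obs(); print({k:np.round(v,3).tolist() for k,v in o.items()})
for n in ["top","side","wrist"]:
    s=manip.snapshot(n); save(s,n+"0.png")
    print(n,np.round(s["T"],3).tolist(),s["fx"])
    for l in ["drift_hole","pin_hole","drift_grip","pin_grip","drift","pin","block_hole0","block_hole1","carriage","rail","jar","beaker","tweezers"]:
        r=manip.pinpoint(s,l)
        for d in r[:4]:
            p=w(s,np.array(d["position"])); print(l,round(d["conf"],2),np.round(p,4),np.round(pix(s,p)))
E
```

```text
pics
{'clock': 0.0, 'joint_pos': [1.047, 0.092, 1.232, -0.0, 1.82, -0.057], 'joint_vel': [-0.001, -0.0, -0.001, 0.002, 0.001, -0.0], 'joint_efforts': [0.001, -45.872, -41.802, -0.0, 0.012, -0.0], 'tcp_pos': [0.27, 0.536, 0.23], 'tcp_rot': [[-0.893, 0.45, -0.001], [0.45, 0.893, -0.002], [0.0, -0.002, -1.0]], 'force': [0.317, 0.167, 0.021], 'torque': [-0.045, 0.037, -0.014], 'finger_gap': 0.085}
top [[0.027, 0.986, -0.164, 0.411], [-1.0, 0.027, -0.003, 0.205], [0.001, 0.164, 0.987, 1.072], [0.0, 0.0, 0.0, 1.0]] 495.5479913520406
drift_hole 0.9 [0.5396 0.1235 0.0674] [295. 225.]
pin_hole 0.81 [0.5563 0.0387 0.068 ] [336. 218.]
drift_grip 0.6 [0.3892 0.2814 0.0798] [214. 297.]
drift_grip 0.57 [0.4792 0.301  0.0873] [205. 251.]
drift_grip 0.39 [0.5576 0.0371 0.0707] [337. 217.]
pin_grip 0.69 [0.4739 0.464  0.0599] [127. 252.]
pin_grip 0.64 [0.4989 0.3769 0.0888] [168. 240.]
drift 0.71 [ 0.3932  0.2816 -0.0004] [217. 295.]
drift 0.59 [0.4804 0.2972 0.0132] [211. 253.]
pin 0.66 [0.5014 0.3766 0.029 ] [173. 242.]
pin 0.56 [0.4762 0.4642 0.0018] [133. 253.]
block_hole0 0.97 [0.5015 0.3729 0.0
[... 1633 characters left out ...]
.2968 0.0864] [317. 234.]
carriage 0.74 [ 0.5624 -0.0022  0.0595] [278. 139.]
rail 0.69 [ 0.563  -0.008  -0.0014] [277. 159.]
jar 0.85 [ 0.7636  0.0235 -0.0014] [190. 162.]
jar 0.67 [ 0.7627  0.2152 -0.0026] [167. 222.]
beaker 0.87 [0.7621 0.215  0.0009] [167. 221.]
beaker 0.66 [ 0.7631  0.024  -0.0014] [190. 162.]
tweezers 0.72 [ 0.6604  0.3614 -0.0014] [202. 289.]
tweezers 0.53 [0.499  0.3784 0.0837] [302. 276.]
wrist [[0.45, -0.852, -0.267, 0.201], [0.893, 0.429, 0.135, 0.57], [-0.0, -0.299, 0.954, 0.376], [0.0, 0.0, 0.0, 1.0]] 287.5181415990447
drift_grip 0.7 [0.3536 0.3678 0.0135] [179. 267.]
pin_grip 0.97 [0.4771 0.4681 0.0595] [282. 328.]
pin 0.56 [ 0.4733  0.4654 -0.0006] [276. 297.]
```

View pics/top0.png

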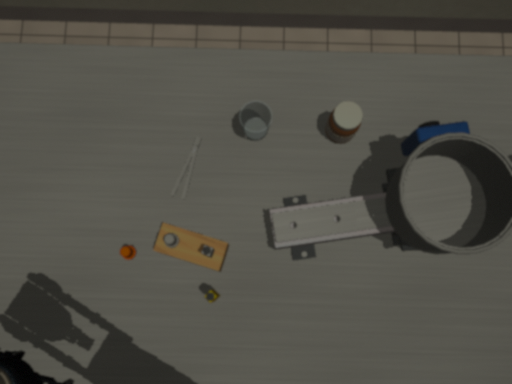

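View pics/side0.png

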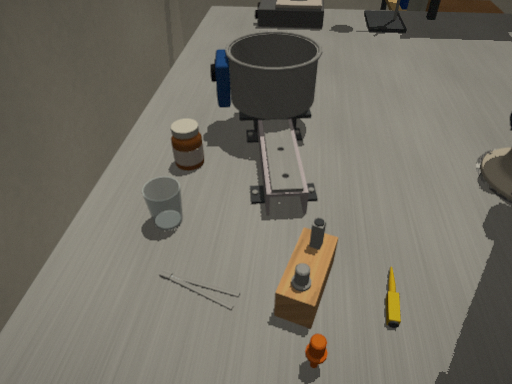

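```bash
python3 - <<'E'
from h import *
s=manip.snapshot("top"); save(s,"c1.png",(190,320,110,370),3)
s=manip.snapshot("side"); save(s,"c2.png",(110,380,230,430),2.2)
E
```

```text
(no output)
```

View pics/c1.png

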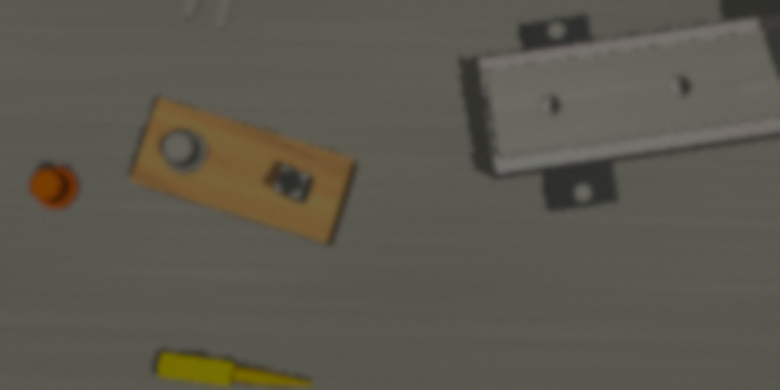

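View pics/c2.png

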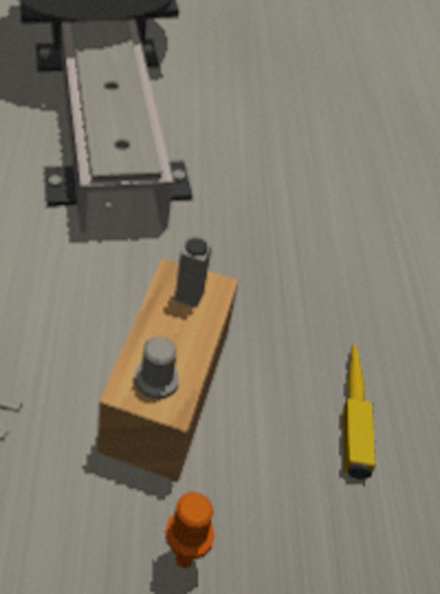

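Candidates (top image). Drift: grey tool in the block at (207,250), or the yellow look-alike at (213,295). Pin: grey one in the block at (169,239), or the orange look-alike at (127,252). The crops confirm the two grey ones in the block are the right pair. I'll move above the drift for a wrist view.

Request:
step_arm:
  commands: "-0.294 -0.116 0 0 0 48.5 -1;-0.294 -0.116 0 0 0 48.5 -1;-0.294 -0.116 0 0 0 48.5 -1;-0.294 -0.116 0 0 0 48.5 -1;-0.294 -0.116 0 0 0 48.5 -1;-0.294 -0.116 0 0 0 48.5 -1;-0.294 -0.116 0 0 0 48.5 -1;-0.294 -0.116 0 0 0 48.5 -1;-0.294 -0.116 0 0 0 48.5 -1;-0.294 -0.116 0 0 0 48.5 -1"

```text
clock: 3.2
tcp_pos: [0.4795, 0.3012, 0.2314]
tcp_rot: [[-0.257, 0.966, -0.0], [0.966, 0.257, 0.001], [0.001, -0.0, -1.0]]
force: [-0.1, 0.3, 0.5]
finger_gap: 0.0857
```

```bash
python3 - <<'E'
from h import *
s=manip.snapshot("wrist"); save(s,"w1.png",None,1.5)
o=manip.get_obs(); print(o["clock"],o["tcp_pos"],np.round(o["tcp_rot"],3).tolist(),np.round(o["force"],2))
for l in ["drift_grip","pin_grip","block_hole0"]:
    for d in manip.pinpoint(s,l)[:2]:
        p=w(s,np.array(d["position"])); print(l,round(d["conf"],2),np.round(p,4),np.round(pix(s,p)))
print(np.round(s["T"],3).tolist())
E
```

```text
3.25 [0.47941917 0.30127386 0.23138515] [[-0.257, 0.966, -0.0], [0.966, 0.257, 0.0], [0.0, -0.0, -1.0]] [-0.37  0.28 -0.02]
drift_grip 0.87 [0.3516 0.3686 0.0092] [168.  81.]
drift_grip 0.79 [0.4806 0.2963 0.0912] [258. 184.]
pin_grip 0.79 [0.4737 0.4688 0.0571] [297.   5.]
block_hole0 0.97 [0.497  0.3714 0.0649] [291. 114.]
block_hole0 0.77 [0.4783 0.2935 0.068 ] [255. 180.]
[[0.966, -0.246, -0.077, 0.459], [0.258, 0.922, 0.289, 0.374], [0.0, -0.299, 0.954, 0.376], [0.0, 0.0, 0.0, 1.0]]
```

View pics/w1.png

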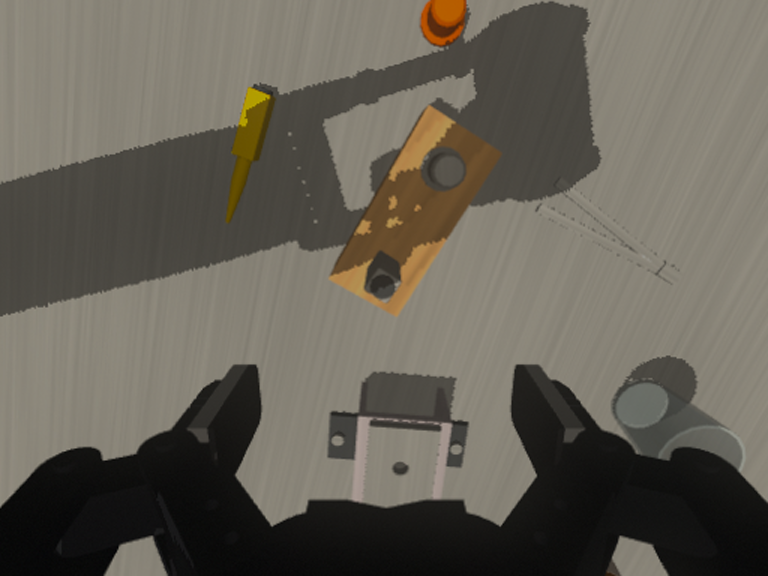

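Wrist view: drift at (382,275), pin at (445,168), yellow look-alike at (250,130), orange at (445,15) in the enlarged picture. The block's direction mirrors my assumption, so more turn is needed. I'll measure the handle's yaw.

```bash
cat >> h.py <<'E'
def cloud(s):
    K=np.array([[s["fx"],0,s["cx"]],[0,s["fy"],s["cy"]],[0,0,1]])
    H,W=s["z_map"].shape
    u,v=np.meshgrid(np.arange(W),np.arange(H))
    q=cv2.undistortPoints(np.stack([u,v],-1).reshape(-1,1,2).astype(float),K,np.array(s["dist_coeffs"])).reshape(H,W,2)
    z=s["z_map"]
    P=np.stack([q[...,0]*z,-q[...,1]*z,-z],-1)@s["T"][:3,:3].T+s["T"][:3,3]
    P[z<=0]=np.nan
    return P
E
python3 - <<'E'
from h import *
s=manip.snapshot("wrist"); save(s,"w2.png",(100,215,215,340),6)
P=cloud(s)
for nm,c,zz in [("drift",(.480,.298),(.111,.122)),("pin",(.50,.376),(.095,.125)),("block",(.49,.337),(.058,.070)),("tongue",(.55,.09),(.06,.073))]:
    r=.02 if nm in("drift","pin") else .085
    m=(np.abs(P[...,0]-c[0])<r)&(np.abs(P[...,1]-c[1])<r)&(P[...,2]>zz[0])&(P[...,2]<zz[1])
    q=P[m]; print(nm,len(q))
    if len(q)>5:
        rect=cv2.minAreaRect((q[:,:2]*1000).astype(np.float32)); print(rect,q.mean(0),np.percentile(q[:,2],[5,50,95]))
E
```

```text
drift 364
((477.16900634765625, 296.4967346191406), (18.055679321289062, 18.169973373413086), 71.59893035888672) [0.47683455 0.29782016 0.11893679] [0.11411774 0.11969824 0.12159908]
pin 462
((499.3168640136719, 373.6512451171875), (21.077930450439453, 21.413658142089844), 15.324616432189941) [0.49920917 0.37364822 0.10144535] [0.0995215  0.10164911 0.10297759]
block 6130
((488.5450744628906, 334.9520263671875), (141.5286407470703, 61.377540588378906), 74.42107391357422) [0.48854156 0.34039774 0.06588458] [0.06462427 0.06589748 0.06711057]
tongue 2936
((538.1340942382812, 126.05252838134766), (80.939208984375, 89.52714538574219), 10.143118858337402) [0.53554431 0.13257926 0.0669701 ] [0.06025135 0.06817159 0.06936358]
```

View pics/w2.png

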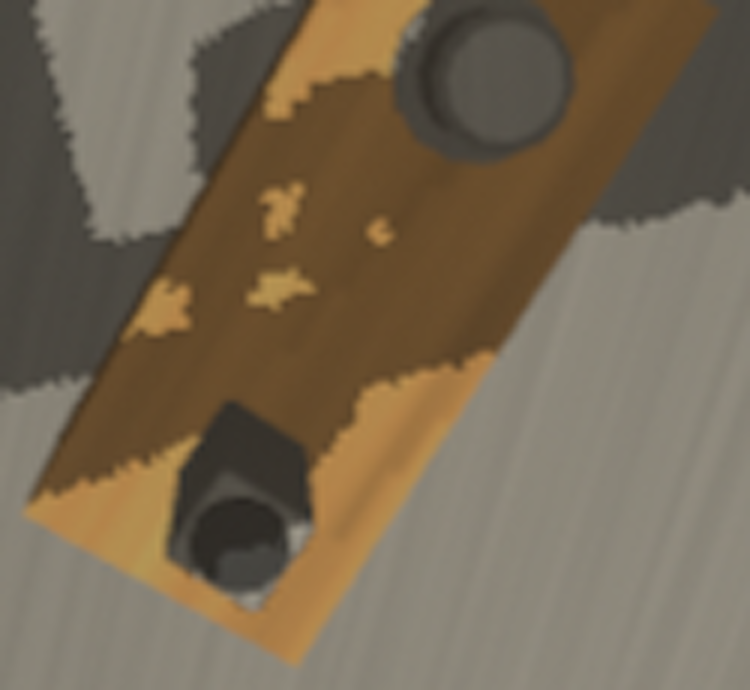

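Request:
step_arm:
  commands: "-0.004 -0.003 0.03 0 0 32.4 -1;-0.004 -0.003 0.03 0 0 32.4 -1;-0.004 -0.003 0.03 0 0 32.4 -1;-0.004 -0.003 0.05 0 0 32.4 -1;-0.004 -0.003 0.09 0 0 32.4 -1;-0.004 -0.003 0.12 0 0 32.4 -1;-0.004 -0.003 0.145 0 0 32.4 -1;-0.004 -0.003 0.158 0 0 32.4 -1;-0.004 -0.003 0.158 0 0 32.4 -1"

```text
clock: 4.35
tcp_pos: [0.4772, 0.295, 0.0711]
tcp_rot: [[0.303, 0.953, -0.004], [0.953, -0.303, -0.002], [-0.003, -0.003, -1.0]]
force: [-0.6, -0.7, 0.4]
finger_gap: 0.0854
```

```bash
python3 - <<'E'
from h import *
s=manip.snapshot("wrist"); save(s,"w3.png",None,1.5)
o=manip.get_obs(); print(o["clock"],o["tcp_pos"],np.round(o["tcp_rot"],3).tolist(),np.round(o["force"],2))
P=cloud(s)
for nm,c,zz in [("drift",(.478,.297),(.111,.122)),("pin",(.50,.374),(.095,.125))]:
    r=.02 if nm in("drift","pin") else .085
    m=(np.abs(P[...,0]-c[0])<r)&(np.abs(P[...,1]-c[1])<r)&(P[...,2]>zz[0])&(P[...,2]<zz[1])
    q=P[m]; print(nm,len(q))
    if len(q)>5:
        rect=cv2.minAreaRect((q[:,:2]*1000).astype(np.float32)); print(rect,q.mean(0),np.percentile(q[:,2],[5,50,95]))
E
```

```text
4.4 [0.47815395 0.29536769 0.0731258 ] [[0.303, 0.953, -0.001], [0.953, -0.303, -0.0], [-0.001, -0.001, -1.0]] [0.32 0.05 0.1 ]
drift 2099
((477.46356201171875, 296.69573974609375), (19.51714515686035, 18.346176147460938), 70.90738677978516) [0.47835986 0.29955672 0.1186631 ] [0.11288394 0.11984378 0.12141992]
pin 2843
((499.2658386230469, 373.52142333984375), (21.522342681884766, 21.940093994140625), 73.88883972167969) [0.49926264 0.37376373 0.10147229] [0.09991344 0.1015426  0.10273046]
```

View pics/w3.png

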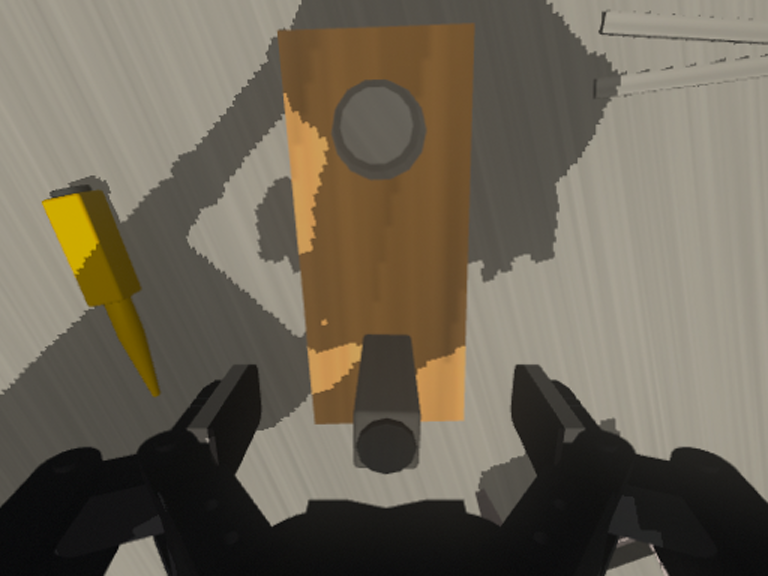

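The drift is centred between the jaws at (387,445). Closing.

Request:
step_arm:
  commands: "0.001 0 0 0 0 0.5 1;0.001 0 0 0 0 0.5 1;0.001 0 0 0 0 0.5 1;0.001 0 0 0 0 0.5 1;0.001 0 0 0 0 0.5 1;0.001 0 0 0 0 0.5 1;0.001 0 0 0 0 0.5 1;0.001 0 0 0 0 0.5 1"

```text
clock: 5.2
tcp_pos: [0.479, 0.2964, 0.0739]
tcp_rot: [[0.311, 0.95, 0.001], [0.95, -0.311, 0.0], [0.001, 0.001, -1.0]]
force: [-1.1, -0.5, 4.7]
finger_gap: 0.0175
```

Request:
step_arm:
  commands: "0.001 0 -0.02 0 0 0 1;0.001 0 -0.05 0 0 0 1;0.001 0 -0.08 0 0 0 1;0.001 0 -0.11 0 0 0 1;0.001 0 -0.11 0 0 0 1;0.001 0 -0.11 0 0 0 1"

```text
clock: 5.8
tcp_pos: [0.4791, 0.2972, 0.1825]
tcp_rot: [[0.311, 0.95, -0.0], [0.95, -0.311, -0.0], [-0.0, -0.0, -1.0]]
force: [-0.2, 0.1, -3.3]
finger_gap: 0.0172
```

```bash
python3 - <<'E'
from h import *
s=manip.snapshot("wrist"); save(s,"w4.png",None,1.5)
t=manip.snapshot("top"); save(t,"t4.png",(180,300,130,370),3)
o=manip.get_obs(); print(o["clock"],o["tcp_pos"],np.round(o["tcp_rot"],3).tolist(),np.round(o["force"],2),o["finger_gap"])
P=cloud(t)
m=(P[...,0]>.48)&(P[...,0]<.63)&(P[...,1]>-.05)&(P[...,1]<.2)&(P[...,2]>.062)&(P[...,2]<.075)
q=P[m]; print(len(q),cv2.minAreaRect((q[:,:2]*1000).astype(np.float32)),np.percentile(q[:,2],[5,50,95]))
E
```

```text
5.9 [0.47832864 0.29674894 0.1804765 ] [[0.311, 0.95, -0.004], [0.95, -0.311, -0.002], [-0.003, -0.003, -1.0]] [ 0.34 -0.35 -2.54] 0.017321596590453132
3129 ((551.0515747070312, 57.14103698730469), (79.2261734008789, 226.7576904296875), 9.556743621826172) [0.06420063 0.06747804 0.07057149]
```

View pics/w4.png

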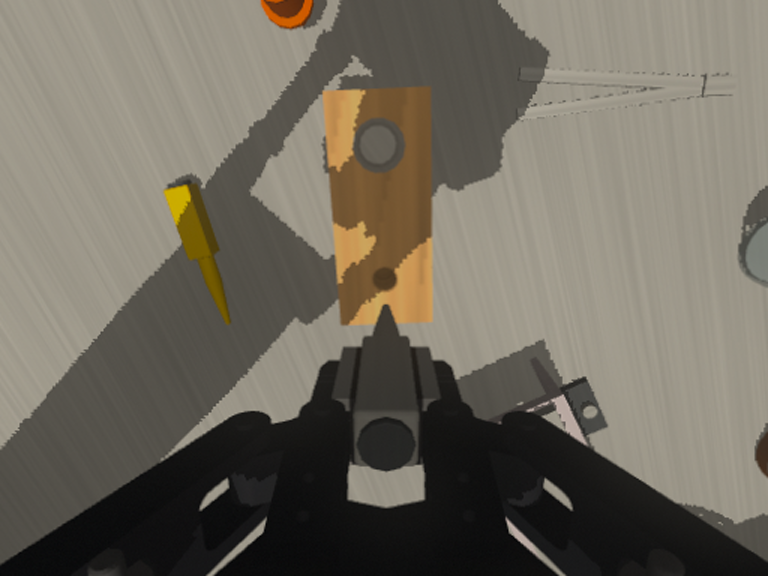

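View pics/t4.png

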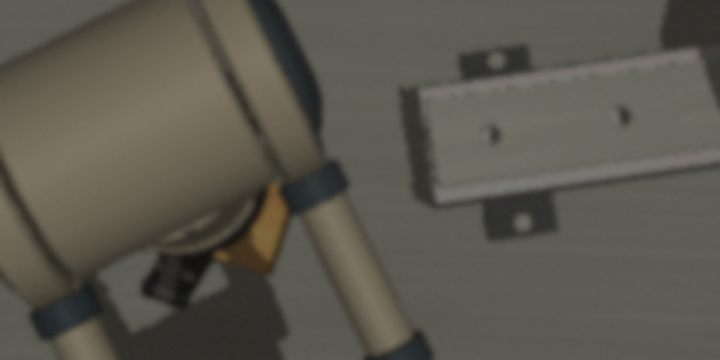

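The drift hangs straight in the jaws, and the empty block hole shows at (384,278). Next I'll look at the tongue's holes from close up.

Request:
step_arm:
  commands: "-0.19 0.135 -0.03 0 0 -27.7 1;-0.19 0.135 -0.03 0 0 -27.7 1;-0.19 0.135 -0.03 0 0 -27.7 1;-0.19 0.135 -0.03 0 0 -27.7 1;-0.19 0.135 -0.03 0 0 -27.7 1;-0.19 0.135 -0.03 0 0 -27.7 1;-0.19 0.135 -0.03 0 0 -27.7 1;-0.19 0.135 -0.03 0 0 -27.7 1;-0.19 0.135 -0.03 0 0 -27.7 1"

```text
clock: 6.8
tcp_pos: [0.5477, 0.0759, 0.2123]
tcp_rot: [[-0.168, 0.986, -0.002], [0.986, 0.168, 0.0], [0.0, -0.002, -1.0]]
force: [0.2, 0.6, -1.8]
finger_gap: 0.0173
```

```bash
python3 - <<'E'
from h import *
s=manip.snapshot("wrist"); save(s,"w5.png",None,1.5)
o=manip.get_obs(); print(o["clock"],o["tcp_pos"],np.round(o["tcp_rot"],3).tolist(),np.round(o["force"],2),o["finger_gap"])
for d in manip.pinpoint(s,"drift_hole")[:2]+manip.pinpoint(s,"pin_hole")[:2]+manip.pinpoint(s,"drift")[:2]:
    p=w(s,np.array(d["position"])); print(round(d["conf"],2),np.round(p,4),np.round(pix(s,p)))
u,v=pix(s,(.5396,.1235,.0665)); u=int(u);v=int(v);print(u,v)
save(s,"w5c.png",(max(0,v-30),v+30,max(0,u-40),u+40),9)
np.save("w5.npy",s,allow_pickle=True)
E
```

```text
6.85 [0.54772843 0.07591133 0.21258279] [[-0.168, 0.986, -0.001], [0.986, 0.168, 0.0], [0.0, -0.001, -1.0]] [ 0.79  0.44 -2.4 ] 0.017072529882154592
0.6 [0.5359 0.1263 0.0716] [255. 127.]
0.98 [0.557  0.0381 0.0718] [261. 214.]
0.81 [0.5456 0.0699 0.1476] [254. 211.]
258 130
```

View pics/w5.png

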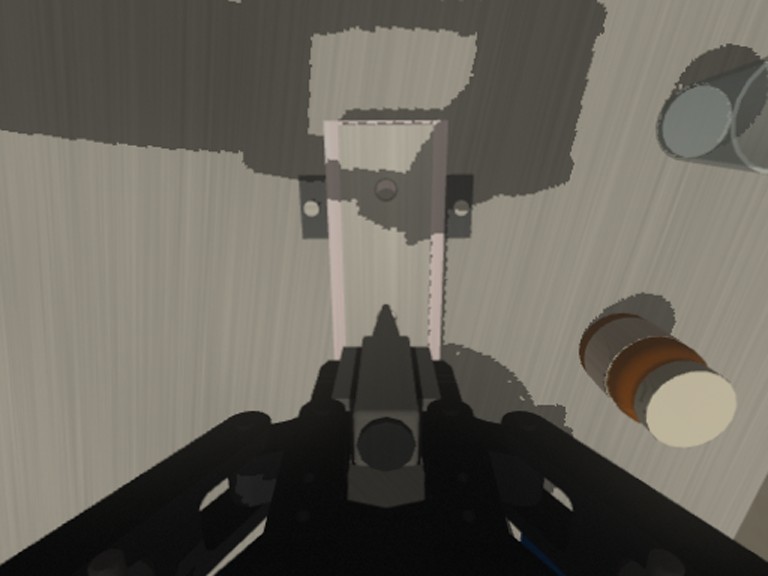

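View pics/w5c.png

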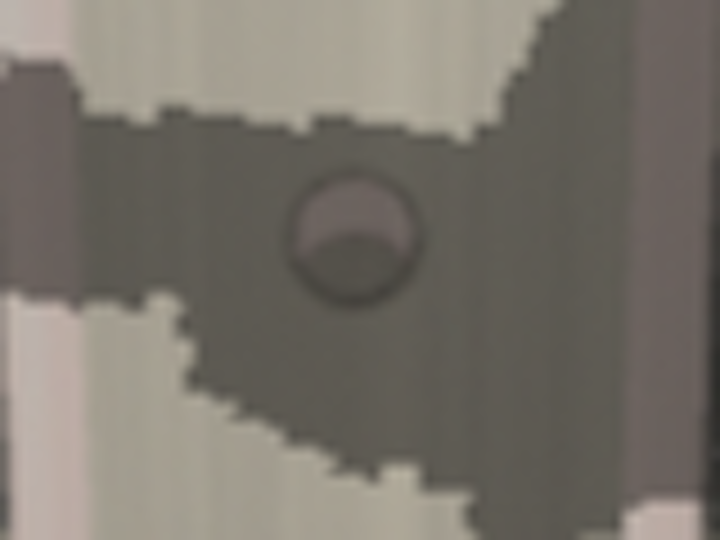

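The crop shows the pinkish rail in the half of the hole away from the bath and the dark rail hole in the half nearer it. So the rail's hole lies toward the bath. I'll measure both.

```bash
python3 - <<'E'
from h import *
s=np.load("w5.npy",allow_pickle=True).item()
P=cloud(s)
m=(np.hypot(P[...,0]-.538,P[...,1]-.125)<.03)
zt=np.nanmedian(P[m][:,2]);print("ztongue",zt)
f=lambda x,y:((x+.5)/9-.5+218,(y+.5)/9-.5+100)
y=np.array([.168,-.986]);
for z in (.0665,zt):
    a=unp(s,*f(355,238),plane=z); pts=[unp(s,*f(*q),plane=z) for q in [(355,168),(355,308),(285,238),(425,238)]]
    e=unp(s,*f(355,231),plane=z-.0085)
    print(z,"hole",a[:2],"diam",np.linalg.norm(pts[0]-pts[1]),np.linalg.norm(pts[2]-pts[3]),"mid",((pts[0]+pts[1])/2)[:2], "rail edge along y",(e-a)[:2]@y, "offset",(e-a)[:2]@y+.0065)
o=manip.get_obs();print(o["tcp_pos"])
# drift tip in picture: enlarged apex (386,306)
save(s,"w5d.png",(195,320,215,300),6)
pz=o["tcp_pos"][2]
for z in (.145,.1475,.15):
  print(z,pix(s,(*o["tcp_pos"][:2],z)))
E
```

```text
ztongue 0.06838970318578613
0.0665 hole [0.53780368 0.12740831] diam 0.014992739818488802 0.015349557550591789 mid [0.53781405 0.12734765] rail edge along y -8.452143461878314e-05 offset 0.006415478565381216
0.06838970318578613 hole [0.53778031 0.12755913] diam 0.01489511836924933 0.015249612772558267 mid [0.53779061 0.12749886] rail edge along y -7.964360961879037e-05 offset 0.0064203563903812095
[0.54800707 0.07552054 0.21317159]
0.145 [258.55510937 203.43259958]
0.1475 [258.56774944 204.52920136]
0.15 [258.58066459 205.64960145]
```

View pics/w5d.png

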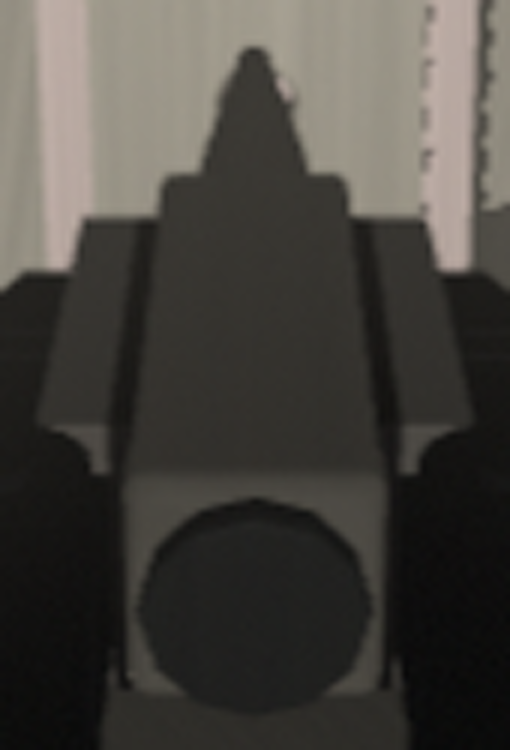

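Request:
step_arm:
  commands: "0.0497 0 0.02 0 0 0 1;0.0497 0 0.04 0 0 0 1;0.0497 0 0.06 0 0 0 1;0.0497 0 0.071 0 0 0 1;0.0497 0 0.071 0 0 0 1;0.0497 0 0.071 0 0 0 1"

```text
clock: 7.6
tcp_pos: [0.5402, 0.1236, 0.143]
tcp_rot: [[-0.166, 0.986, 0.001], [0.986, 0.166, 0.0], [-0.0, 0.001, -1.0]]
force: [0.1, -0.1, -0.6]
finger_gap: 0.0173
```

```bash
python3 - <<'E'
from h import *
s=manip.snapshot("wrist"); save(s,"w6.png",(150,270,180,340),5)
t=manip.snapshot("side"); save(t,"s6.png",(90,210,220,340),5)
o=manip.get_obs(); print(o["clock"],o["tcp_pos"],np.round(o["tcp_rot"],3).tolist(),np.round(o["force"],2),o["finger_gap"])
E
```

```text
7.7 [0.54067934 0.12353353 0.14393403] [[-0.166, 0.986, 0.002], [0.986, 0.166, 0.0], [0.0, 0.002, -1.0]] [ 0.41 -0.07 -3.11] 0.01735036293053541
```

View pics/w6.png

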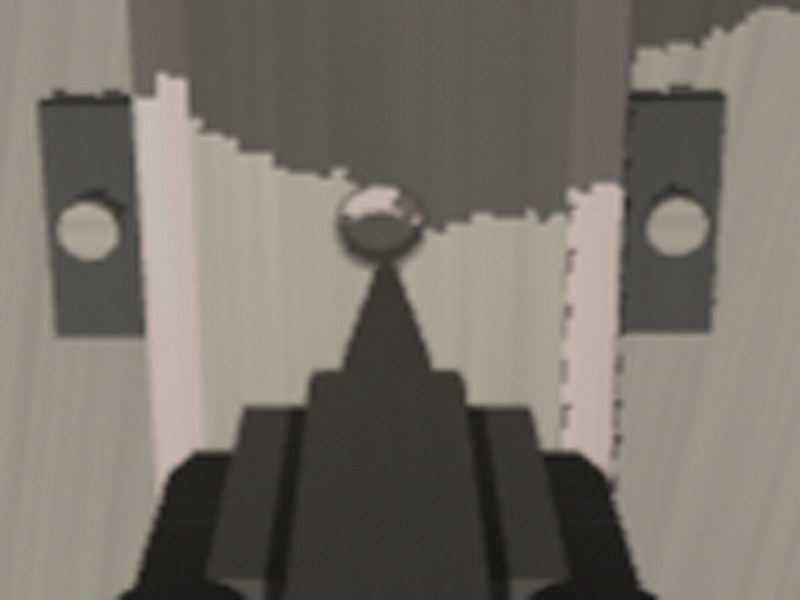

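View pics/s6.png

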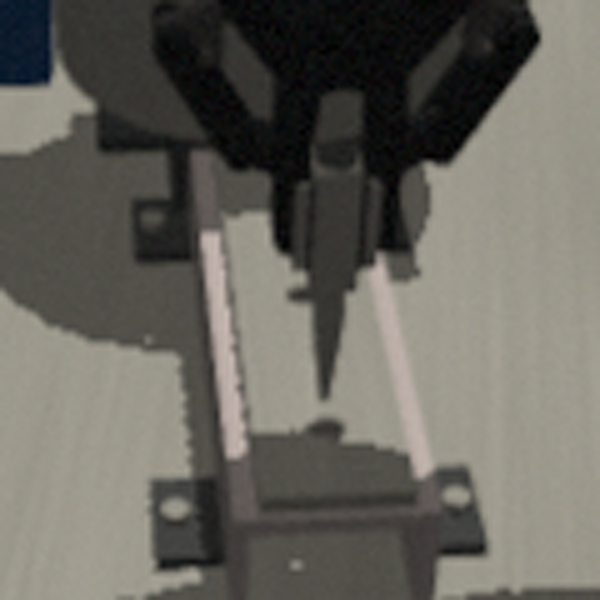

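```bash
python3 - <<'E'
from h import *
s=manip.snapshot("wrist"); o=manip.get_obs()
f=lambda x,y:((x+.5)/5-.5+180,(y+.5)/5-.5+150)
X=o["tcp_rot"][:,0][:2];Y=o["tcp_rot"][:,1][:2];t=o["tcp_pos"]; print(t)
for zt in (.0665,.068):
  h=unp(s,*f(380,223),plane=zt)[:2]-t[:2]; e=unp(s,*f(380,214),plane=zt-.0085)[:2]-t[:2]
  print("hole",h@X,h@Y,"edge",e@X)
for dz in (.064,.0655,.067):
  p=unp(s,*f(386,257),plane=t[2]-dz)[:2]-t[:2]; print(dz,"tiprim",p@X,p@Y)
E
```

```text
[0.54068497 0.12353838 0.14387295]
hole 0.003799710271844061 -0.0017670130853795984 edge 0.00262763172230849
hole 0.004287307986032592 -0.0017638562745404978 edge 0.003104868108933572
0.064 tiprim 0.002655492205663736 -0.0008216858038802941
0.0655 tiprim 0.0021283794844099498 -0.0008182426248028872
0.067 tiprim 0.0016012667631561913 -0.000814799445725476
```

Request:
step_arm:
  commands: "0.0003 -0.001 0 0 0 0 1;0.0003 -0.001 0.006 0 0 0 1;0.0003 -0.001 0.011 0 0 0 1;0.0003 -0.001 0.014 0 0 0 1;0.0003 -0.001 0.017 0 0 0 1;0.0003 -0.001 0.019 0 0 0 1;0.0003 -0.001 0.019 0 0 0 1"

```text
clock: 8.45
tcp_pos: [0.5388, 0.1237, 0.1228]
tcp_rot: [[-0.166, 0.986, -0.001], [0.986, 0.166, -0.0], [0.0, -0.001, -1.0]]
force: [0.0, 0.0, -2.1]
finger_gap: 0.0173
```

Request:
step_arm:
  commands: "0 0 0.001 0 0 0 1;0 0 0.002 0 0 0 1;0 0 0.003 0 0 0 1;0 0 0.004 0 0 0 1;0 0 0.004 0 0 0 1"

```text
clock: 8.95
tcp_pos: [0.5389, 0.1238, 0.1191]
tcp_rot: [[-0.166, 0.986, -0.0], [0.986, 0.166, 0.0], [0.0, -0.0, -1.0]]
force: [1.3, -0.4, -2.2]
finger_gap: 0.0174
```

```bash
python3 - <<'E'
from h import *
s=manip.snapshot("wrist"); save(s,"w7.png",(150,270,180,340),5)
o=manip.get_obs(); print(o["clock"],o["tcp_pos"],np.round(o["force"],2),np.round(o["torque"],2))
E
```

```text
9.0 [0.53889346 0.12375716 0.11918214] [ 0.64  0.97 -2.66] [-0.   -0.05  0.  ]
```

View pics/w7.png

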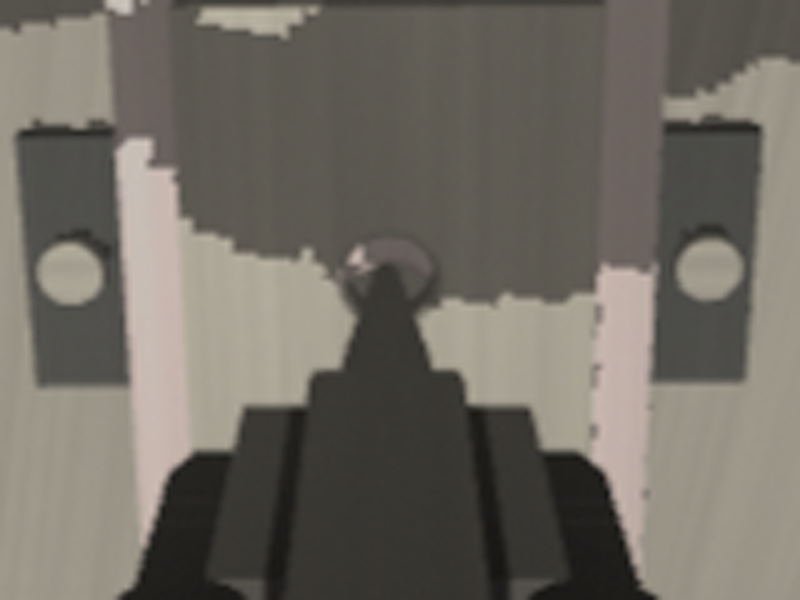

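Request:
step_arm:
  commands: "0 0 0.001 0 0 0 1;-0.0002 0 0.002 0 0 0 1;-0.0003 0 0.003 0 0 0 1;-0.0004 0 0.004 0 0 0 1;-0.0005 0 0.005 0 0 0 1;-0.0006 0 0.006 0 0 0 1;-0.0006 0 0.006 0 0 0 1"

```text
clock: 9.7
tcp_pos: [0.5391, 0.1237, 0.1134]
tcp_rot: [[-0.166, 0.986, 0.0], [0.986, 0.166, 0.001], [0.001, 0.001, -1.0]]
force: [0.5, 4.9, 0.1]
finger_gap: 0.0173
```

Request:
step_arm:
  commands: "-0.0001 0 0.001 0 0 0 1;-0.0002 0 0.002 0 0 0 1;-0.0003 0 0.003 0 0 0 1;-0.0005 0 0.004 0 0 0 1;-0.0006 0 0.005 0 0 0 1;-0.0007 0 0.006 0 0 0 1;-0.0007 0 0.006 0 0 0 1"

```text
clock: 10.4
tcp_pos: [0.5395, 0.1234, 0.1085]
tcp_rot: [[-0.167, 0.986, 0.002], [0.986, 0.167, 0.002], [0.002, 0.002, -1.0]]
force: [-0.5, 5.6, 3.6]
finger_gap: 0.0171
```

Request:
step_arm:
  commands: "-0.0001 0 0.001 0 0 0 1;-0.0002 0 0.002 0 0 0 1;-0.0003 0 0.003 0 0 0 1;-0.0005 0 0.004 0 0 0 1;-0.0006 0 0.005 0 0 0 1;-0.0007 0 0.006 0 0 0 1;-0.0008 0 0.007 0 0 0 1;-0.0009 0 0.008 0 0 0 1;-0.0009 0 0.008 0 0 0 1"

```text
clock: 11.3
tcp_pos: [0.5396, 0.1225, 0.1005]
tcp_rot: [[-0.167, 0.986, 0.002], [0.986, 0.167, 0.002], [0.002, 0.002, -1.0]]
force: [-1.8, 6.4, 4.3]
finger_gap: 0.0172
```

```bash
python3 - <<'E'
from h import *
s=manip.snapshot("wrist"); save(s,"w8.png",(150,270,180,340),5)
o=manip.get_obs(); print(o["clock"],o["tcp_pos"],np.round(o["force"],2),np.round(o["torque"],2))
E
```

```text
11.35 [0.53964032 0.12252323 0.10055819] [-2.28  6.    4.6 ] [ 1.23  0.25 -0.02]
```

View pics/w8.png

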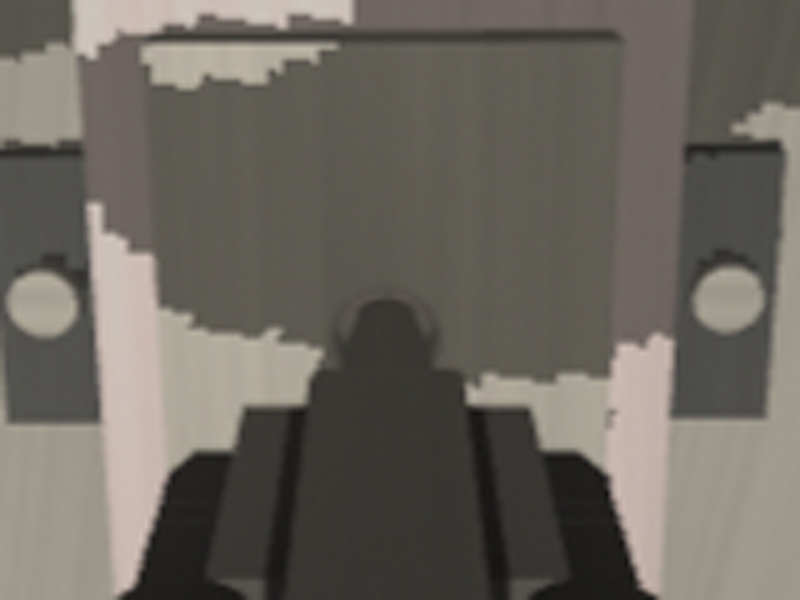

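Request:
step_arm:
  commands: "-0.0002 -0.0002 0.001 0 0 0 1;-0.0003 -0.0003 0.002 0 0 0 1;-0.0004 -0.0003 0.003 0 0 0 1;-0.0005 -0.0003 0.004 0 0 0 1;-0.0006 -0.0003 0.005 0 0 0 1;-0.0007 -0.0003 0.006 0 0 0 1;-0.0009 -0.0003 0.007 0 0 0 1;-0.001 -0.0003 0.008 0 0 0 1;-0.001 -0.0003 0.008 0 0 0 1"

```text
clock: 12.25
tcp_pos: [0.5396, 0.1215, 0.0922]
tcp_rot: [[-0.167, 0.986, 0.002], [0.986, 0.167, 0.002], [0.002, 0.002, -1.0]]
force: [0.2, 6.5, 3.0]
finger_gap: 0.0169
```

Request:
step_arm:
  commands: "-0.0002 0 0.001 0 0 0 1;-0.0003 0 0.002 0 0 0 1;-0.0004 0 0.003 0 0 0 1;-0.0005 0 0.004 0 0 0 1;-0.0006 0 0.005 0 0 0 1;-0.0007 0 0.006 0 0 0 1;-0.0008 0 0.007 0 0 0 1;-0.0008 0 0.008 0 0 0 1;-0.0008 0 0.008 0 0 0 1"

```text
clock: 13.15
tcp_pos: [0.5397, 0.1208, 0.0841]
tcp_rot: [[-0.167, 0.986, 0.002], [0.986, 0.167, 0.002], [0.002, 0.002, -1.0]]
force: [-0.8, 6.8, 2.1]
finger_gap: 0.0171
```

Request:
step_arm:
  commands: "0 0 0.001 0 0 0 1;0 0 0.002 0 0 0 1;0 0 0.003 0 0 0 1;0 0 0.004 0 0 0 1;0 0 0.005 0 0 0 1;0 0 0.006 0 0 0 1;0 0 0.006 0 0 0 1"

```text
clock: 13.85
tcp_pos: [0.5397, 0.1208, 0.0781]
tcp_rot: [[-0.167, 0.986, 0.002], [0.986, 0.167, 0.002], [0.002, 0.002, -1.0]]
force: [-0.6, 6.4, 2.0]
finger_gap: 0.0174
```

Request:
step_arm:
  commands: "0 0 0.0007 0 0 0 1;0 0 0.0014 0 0 0 1;0 0 0.002 0 0 0 1;0 0 0.0026 0 0 0 1;0 0 0.0026 0 0 0 1"

```text
clock: 14.35
tcp_pos: [0.5398, 0.1208, 0.0764]
tcp_rot: [[-0.167, 0.986, 0.002], [0.986, 0.167, 0.002], [0.002, 0.002, -1.0]]
force: [-1.9, 6.2, 5.5]
finger_gap: 0.0171
```

Request:
step_arm:
  commands: "0 0 0.0005 0 0 0 1;0 0 0.001 0 0 0 1;0 0 0.001 0 0 0 1"

```text
clock: 14.65
tcp_pos: [0.5398, 0.1208, 0.0764]
tcp_rot: [[-0.167, 0.986, 0.002], [0.986, 0.167, 0.002], [0.002, 0.003, -1.0]]
force: [-4.5, 6.0, 11.1]
finger_gap: 0.0176
```

```bash
python3 - <<'E'
from h import *
s=manip.snapshot("wrist"); save(s,"w9.png",(100,290,130,390),3)
t=manip.snapshot("side"); save(t,"s9.png",(90,210,220,340),5)
o=manip.get_obs(); print(o["clock"],o["tcp_pos"],np.round(o["force"],2),np.round(o["torque"],2))
E
```

```text
14.75 [0.53976509 0.12080855 0.07636647] [-3.26  6.03 11.04] [ 1.08  0.81 -0.01]
```

View pics/w9.png

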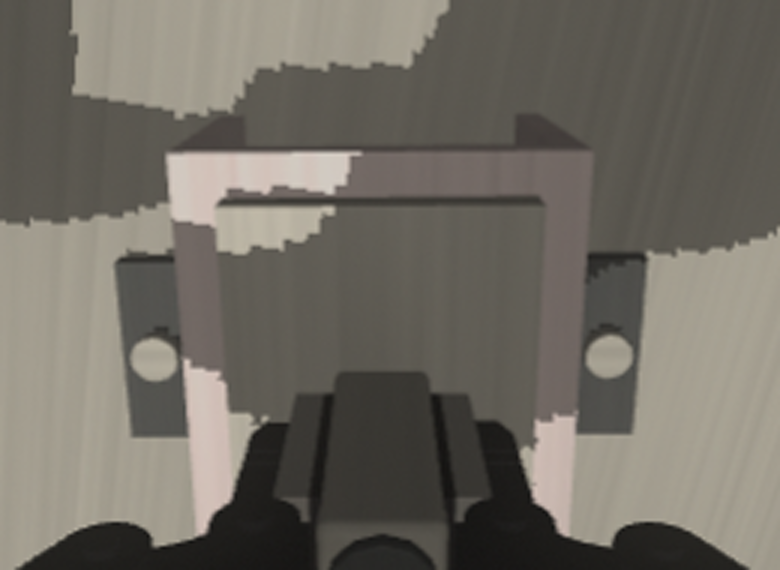

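View pics/s9.png

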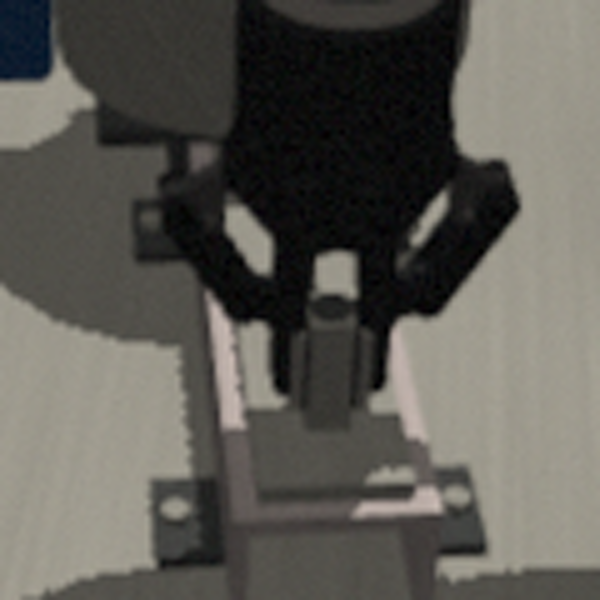

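The shoulder is seated: z stops at 0.0764 while the force rises to 11 N, and the tongue has moved toward the bath. I'll ease off, open and rise.

Request:
step_arm:
  commands: "0 0 -0.001 0 0 0 1;0 0 -0.001 0 0 0 -1;0 0 -0.001 0 0 0 -1;0 0 -0.001 0 0 0 -1;0 0 -0.001 0 0 0 -1;0 0 -0.001 0 0 0 -1;0 0 -0.01 0 0 0 -1;0 0 -0.04 0 0 0 -1;0 0 -0.08 0 0 0 -1;0 0 -0.11 0 0 0 -1"

```text
clock: 15.75
tcp_pos: [0.5396, 0.1197, 0.1868]
tcp_rot: [[-0.166, 0.986, 0.002], [0.986, 0.166, 0.0], [-0.0, 0.002, -1.0]]
force: [-0.4, 0.1, 0.2]
finger_gap: 0.0854
```

```bash
python3 - <<'E'
from h import *
s=manip.snapshot("wrist"); save(s,"w10.png",None,1.5)
t=manip.snapshot("side"); save(t,"s10.png",(90,210,220,340),5)
o=manip.get_obs(); print(o["clock"],o["tcp_pos"],np.round(o["tcp_rot"],3).tolist(),np.round(o["force"],2),o["finger_gap"])
E
```

```text
15.85 [0.54143572 0.12003155 0.19073027] [[-0.166, 0.986, 0.01], [0.986, 0.166, 0.001], [-0.0, 0.01, -1.0]] [-0.17 -0.35  0.39] 0.08543570891419232
```

View pics/w10.png

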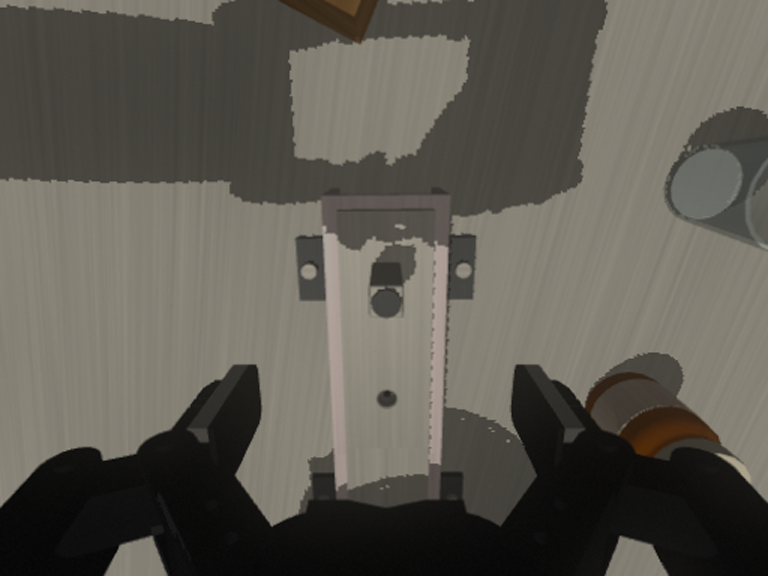

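View pics/s10.png

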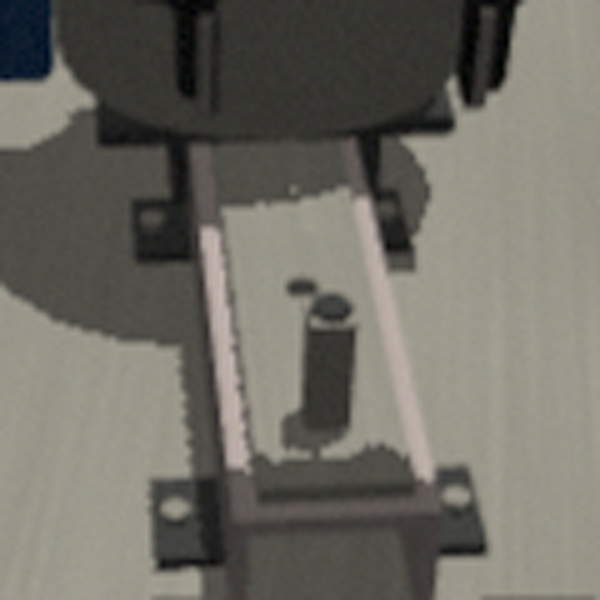

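The drift stands upright, shoulder on the tongue. The pin hole is at (386,398) and looks open. I'll crop and measure it.

```bash
python3 - <<'E'
from h import *
s=manip.snapshot("wrist"); o=manip.get_obs(); t=o["tcp_pos"]; print(t)
save(s,"w11.png",(180,285,225,290),8)
np.save("w11.npy",s,allow_pickle=True)
P=cloud(s); 
m=(np.hypot(P[...,0]-.539,P[...,1]-.12)<.02)&(P[...,2]>.112)&(P[...,2]<.121)
q=P[m];print(len(q),cv2.minAreaRect((q[:,:2]*1000).astype(np.float32)),np.percentile(q[:,2],[5,50,95]))
m=(np.hypot(P[...,0]-.551,P[...,1]-.04)<.03)&(P[...,2]>.05);print(np.nanmedian(P[m][:,2]))
for l in ["pin_hole","drift_grip","drift_hole"]:
  for d in manip.pinpoint(s,l)[:1]:
    p=w(s,np.array(d["position"])); print(l,round(d["conf"],2),np.round(p,4),np.round(pix(s,p)))
E
```

```text
[0.54064066 0.11990774 0.18764734]
202 ((538.2728881835938, 121.63540649414062), (16.839632034301758, 17.553911209106445), 9.373022079467773) [0.11295669 0.11978094 0.12084457]
0.068397971336074
pin_hole 0.97 [0.5571 0.0338 0.0702] [258. 264.]
drift_grip 0.96 [0.5391 0.1196 0.0924] [254. 191.]
drift_hole 0.86 [0.537  0.1219 0.0716] [252. 182.]
```

View pics/w11.png

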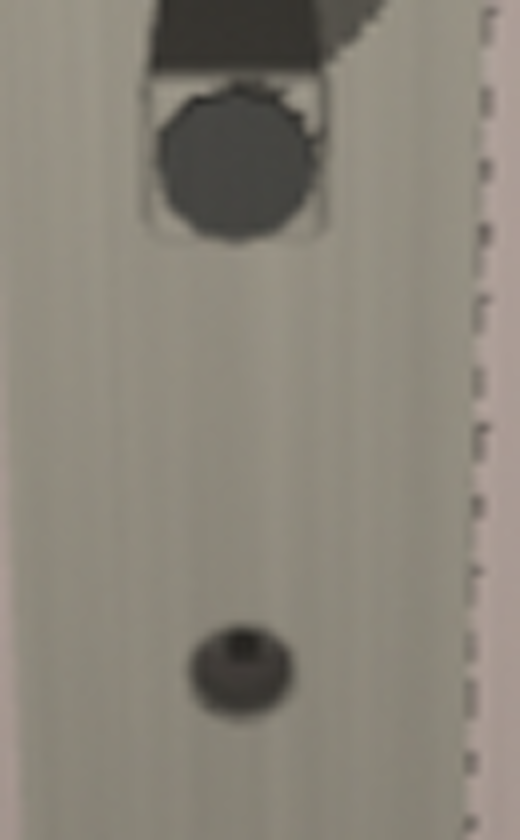

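```bash
python3 - <<'E'
from h import *
s=np.load("w11.npy",allow_pickle=True).item()
for z in (.0665,.0684):
    h=unp(s,254.7,263.4,plane=z)[:2]
    # rail edges direction: left/right tongue edges
    print(z,h, "rel drift meas", h-np.array([.5383,.1216]))
P=cloud(s); m=(P[...,2]>.0645)&(P[...,2]<.073)&(np.abs(P[...,0]-.545)<.06)&(P[...,1]<.15)&(P[...,1]>.0)
q=P[m]
xs=q[:,:2]; y=np.array([.167,-.986])
for th in np.radians(np.arange(8,12,.5)):
    n=np.array([np.cos(th),np.sin(th)]); print(round(np.degrees(th),1),np.ptp(xs@n)*1000)
E
```

```text
0.0665 [0.55429311 0.03228654] rel drift meas [ 0.01599311 -0.08931346]
0.0684 [0.55409602 0.03343418] rel drift meas [ 0.01579602 -0.08816582]
8.0 66.2201248086769
8.5 64.85955982902591
9.0 63.49881149464387
9.5 62.133227479920784
10.0 60.90599446348976
10.5 61.14556427565798
11.0 62.35642983410561
11.5 63.562546708998525
```

Request:
step_arm:
  commands: "0.257 0.0025 0 0 0 0 -1;0.257 0.0025 0 0 0 0 -1;0.257 0.0025 0 0 0 0 -1;0.257 0.0025 0 0 0 0 -1;0.257 0.0025 0.01 0 0 0 -1;0.257 0.0025 0.03 0 0 0 -1;0.257 0.0025 0.05 0 0 0 -1;0.257 0.0025 0.05 0 0 0 -1;0.257 0.0025 0.05 0 0 0 -1"

```text
clock: 16.95
tcp_pos: [0.4985, 0.373, 0.1324]
tcp_rot: [[-0.166, 0.986, -0.003], [0.986, 0.166, -0.002], [-0.001, -0.003, -1.0]]
force: [0.7, 0.6, 0.5]
finger_gap: 0.0853
```

```bash
python3 - <<'E'
from h import *
s=manip.snapshot("wrist"); save(s,"w12.png",None,1.5)
o=manip.get_obs(); t=o["tcp_pos"]; print(o["clock"],t,np.round(o["tcp_rot"],3).tolist())
P=cloud(s)
m=(np.hypot(P[...,0]-.5,P[...,1]-.374)<.03)&(P[...,2]>.098)&(P[...,2]<.106)
q=P[m]; c=np.array(cv2.minEnclosingCircle((q[:,:2]*1000).astype(np.float32))[0]);print(len(q),cv2.minEnclosingCircle((q[:,:2]*1000).astype(np.float32)))
d=c/1000-t[:2]; R=o["tcp_rot"]; print("rel tool",d@R[:2,0],d@R[:2,1])
E
```

```text
17.0 [0.49923178 0.37317978 0.13385695] [[-0.165, 0.986, -0.0], [0.986, 0.165, -0.0], [-0.0, -0.0, -1.0]]
789 ((499.00433349609375, 373.61529541015625), 11.285886764526367)
rel tool 0.0004671323043814555 -0.00015228899769282938
```

View pics/w12.png

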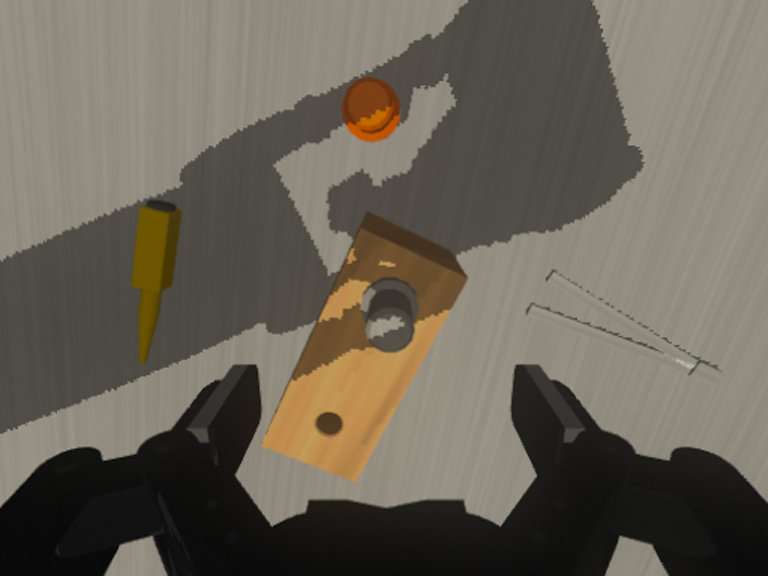

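Request:
step_arm:
  commands: "0.0003 0.001 0.03 0 0 0 -1;0.0003 0.001 0.05 0 0 0 -1;0.0003 0.001 0.0585 0 0 0 -1;0.0003 0.001 0.0585 0 0 0 -1;0.0003 0.001 0.0585 0 0 0 1;0.0003 0.001 0.0585 0 0 0 1;0.0003 0.001 0.0585 0 0 0 1;0.0003 0.001 0.0585 0 0 0 1;0.0003 0.001 0.0585 0 0 0 1;0.0003 0.001 0.0585 0 0 0 1"

```text
clock: 18.0
tcp_pos: [0.5004, 0.3743, 0.0761]
tcp_rot: [[-0.166, 0.986, 0.001], [0.986, 0.166, 0.001], [0.001, 0.001, -1.0]]
force: [0.1, 0.9, 3.5]
finger_gap: 0.0201
```

Request:
step_arm:
  commands: "0 0 0 0 0 0 1;0 0 0 0 0 0 1"

```text
clock: 18.2
tcp_pos: [0.5004, 0.3743, 0.0761]
tcp_rot: [[-0.166, 0.986, 0.001], [0.986, 0.166, 0.001], [0.001, 0.001, -1.0]]
force: [0.3, -0.2, 5.2]
finger_gap: 0.0198
```

Request:
step_arm:
  commands: "0 0 -0.01 0 0 0 1;0 0 -0.03 0 0 0 1;0 0 -0.06 0 0 0 1;0 0 -0.09 0 0 0 1;0 0 -0.11 0 0 0 1;0 0 -0.11 0 0 0 1;0 0 -0.11 0 0 0 1"

```text
clock: 18.9
tcp_pos: [0.4999, 0.374, 0.1844]
tcp_rot: [[-0.166, 0.986, -0.001], [0.986, 0.166, -0.0], [-0.0, -0.001, -1.0]]
force: [-0.9, 0.1, -1.6]
finger_gap: 0.0197
```

```bash
python3 - <<'E'
from h import *
s=manip.snapshot("wrist"); save(s,"w13.png",None,1.5)
t=manip.snapshot("side"); save(t,"s13.png",(150,350,220,400),4)
o=manip.get_obs(); print(o["clock"],o["tcp_pos"],np.round(o["force"],2),o["finger_gap"])
np.save("w13.npy",s,allow_pickle=True)
E
```

```text
19.0 [0.49937502 0.37361635 0.18260597] [ 0.37  1.06 -2.11] 0.019841447636305857
```

View pics/w13.png

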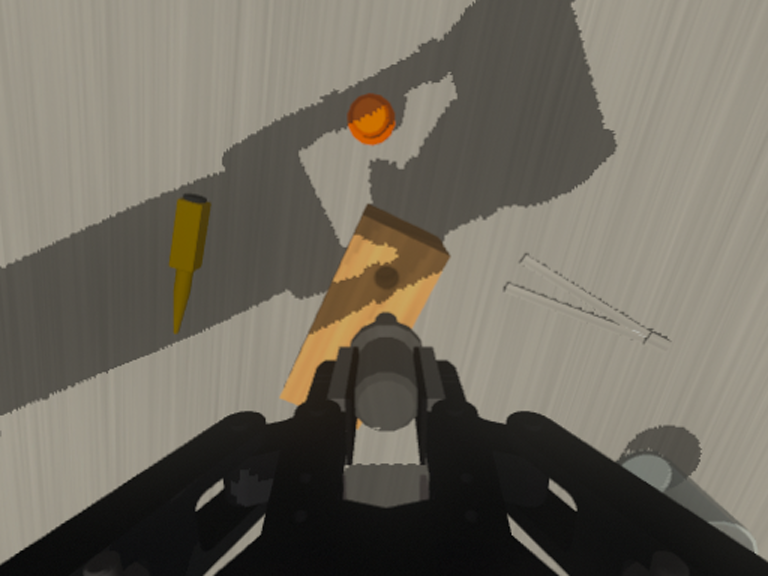

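View pics/s13.png

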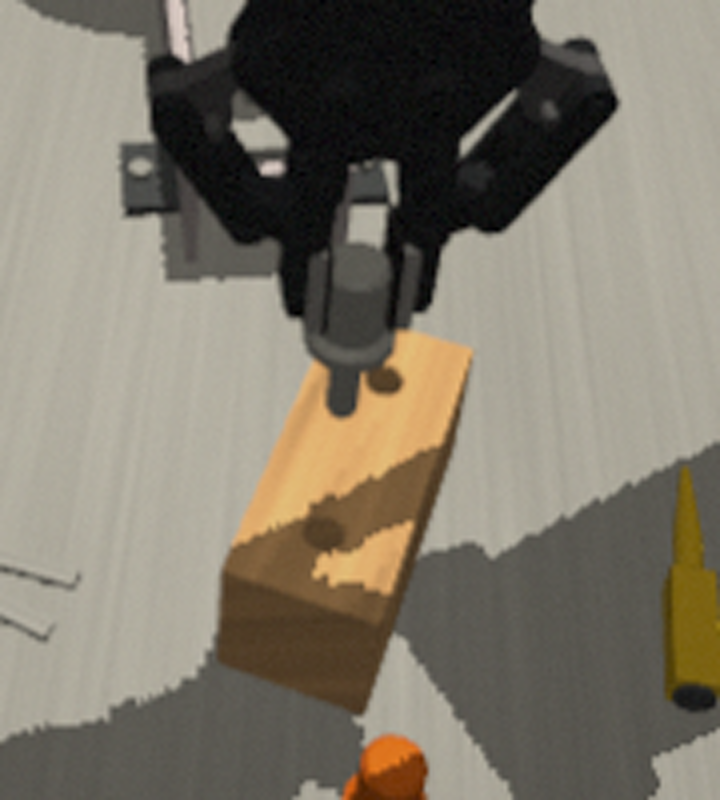

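```bash
python3 - <<'E'
from h import *
s=manip.snapshot("wrist"); o=manip.get_obs(); t=o["tcp_pos"];R=o["tcp_rot"]; print(t)
P=cloud(s); Q=(P-t)@R
m=(np.abs(Q[...,0])<.02)&(np.abs(Q[...,1])<.016)&(Q[...,2]<-.02)&(Q[...,2]>-.032)
ys,xs=np.where(m); print(len(ys),xs.min(),xs.max(),ys.min(),ys.max())
q=Q[m]; h=np.median(q[:,2]); print("top z",h, np.percentile(q[:,2],[5,95]))
q=q[np.abs(q[:,2]-h)<.0015]
print(cv2.minEnclosingCircle((q[:,:2]*1000).astype(np.float32)),q[:,:2].mean(0)*1000)
save(s,"w14.png",(195,295,205,310),7)
E
```

```text
[0.49935385 0.37357303 0.18256379]
1985 223 294 243 293
top z -0.02548866604687802 [-0.02981864 -0.02133624]
((2.7059531211853027, -0.05632471293210983), 17.48542594909668) [ 1.09557594 -0.90705613]
```

View pics/w14.png

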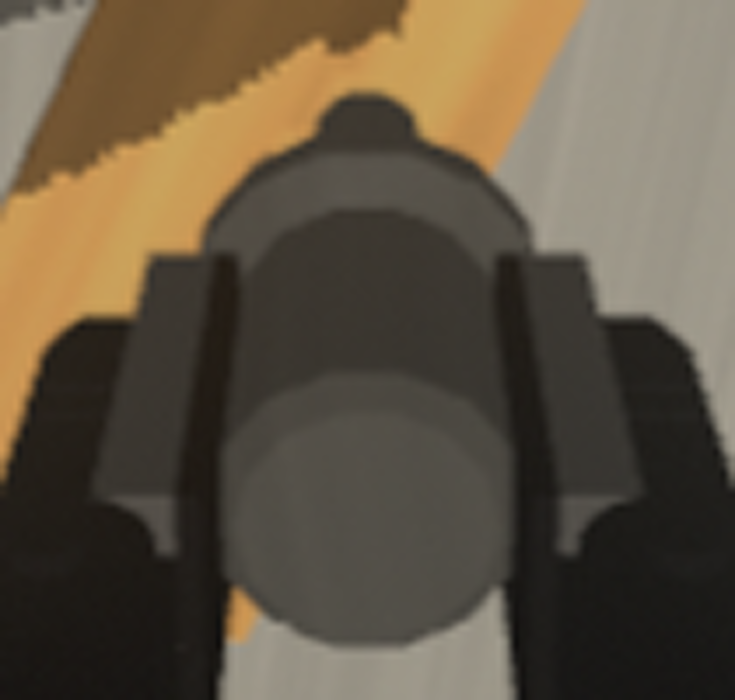

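```bash
python3 - <<'E'
from h import *
s=manip.snapshot("wrist"); o=manip.get_obs(); t=o["tcp_pos"];R=o["tcp_rot"]
f=lambda x,y:((x+.5)/7-.5+205,(y+.5)/7-.5+195)
def rel(x,y,dz):
    return (((unp(s,*f(x,y),plane=t[2]+dz)-t)@R)*1000).round(2)
print(t,"knob near rim",rel(367,648,.022),"sides",rel(222,470,.022),rel(512,470,.022))
print("collar far top rim",rel(367,150,-.005),"low rim",rel(367,140,-.0115))
print("collar sides",rel(203,225,-.005),rel(531,225,-.005))
print("tip far rim",rel(367,92,-.0475),"sides",rel(318,140,-.0475),rel(417,140,-.0475))
E
```

```text
[0.49940325 0.37364043 0.18277074] knob near rim [-12.36  -0.9  -21.98] sides [  1.92 -10.89 -21.97] [  1.98   9.07 -22.03]
collar far top rim [14.57 -0.91  4.98] low rim [12.8  -0.91 11.48]
collar sides [  8.02 -14.16   5.04] [ 8.08 12.33  4.95]
tip far rim [ 3.45 -0.9  47.5 ] sides [-1.81 -5.92 47.52] [-1.79  4.22 47.49]
```

The pin is gripped upright, about 1 mm off along tool x. Carrying it over the pin hole, passing high over the drift.

Request:
step_arm:
  commands: "-0.04 0 -0.012 0 0 0 1;-0.09 0 -0.012 0 0 0 1;-0.14 0 -0.012 0 0 0 1;-0.19 0 -0.012 0 0 0 1;-0.24 0 -0.012 0 0 0 1;-0.29 -0.001 -0.012 0 0 0 1;-0.32 -0.001 -0.012 0 0 0 1;-0.3444 -0.0013 -0.01 0 0 0 1;-0.3444 -0.0013 -0.01 0 0 0 1;-0.3444 -0.0013 -0.01 0 0 0 1"

```text
clock: 20.1
tcp_pos: [0.5556, 0.034, 0.1941]
tcp_rot: [[-0.165, 0.986, -0.002], [0.986, 0.165, 0.0], [0.001, -0.002, -1.0]]
force: [0.5, 0.4, -1.8]
finger_gap: 0.0199
```

Request:
step_arm:
  commands: "0 0 0.02 0 0 0 1;0 0 0.04 0 0 0 1;0 0 0.055 0 0 0 1;0 0 0.065 0 0 0 1;0 0 0.065 0 0 0 1;0 0 0.065 0 0 0 1"

```text
clock: 20.7
tcp_pos: [0.5561, 0.0345, 0.1307]
tcp_rot: [[-0.166, 0.986, 0.0], [0.986, 0.166, 0.0], [-0.0, 0.0, -1.0]]
force: [0.1, 0.4, -2.5]
finger_gap: 0.0196
```

```bash
python3 - <<'E'
from h import *
s=manip.snapshot("wrist"); save(s,"w15.png",(140,300,180,340),5)
t=manip.snapshot("side"); save(t,"s15.png",(70,190,220,340),5)
o=manip.get_obs(); print(o["clock"],o["tcp_pos"],np.round(o["tcp_rot"],3).tolist(),np.round(o["force"],2),o["finger_gap"])
np.save("w15.npy",s,allow_pickle=True)
E
```

```text
20.8 [0.5565258  0.03435028 0.13152907] [[-0.166, 0.986, 0.002], [0.986, 0.166, 0.0], [-0.0, 0.002, -1.0]] [-0.01 -0.43 -1.16] 0.01926238279997984
```

View pics/w15.png

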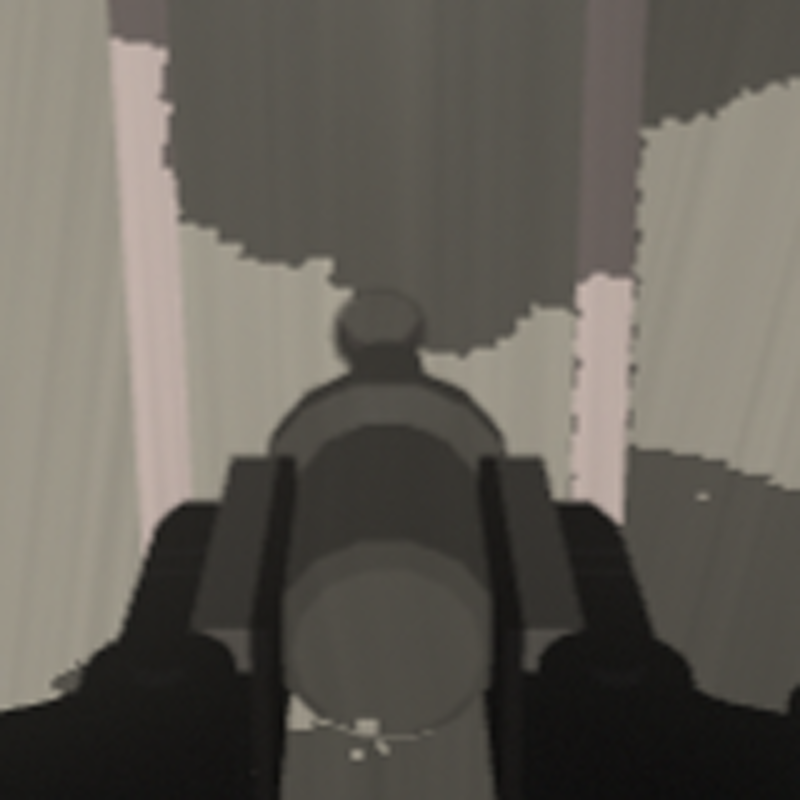

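View pics/s15.png

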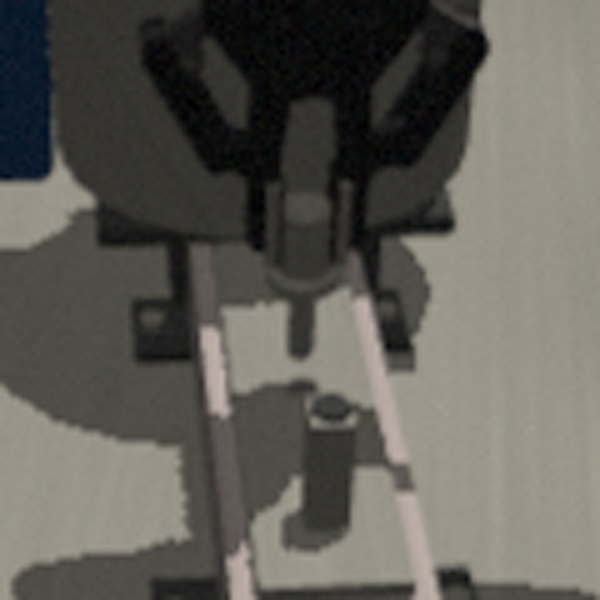

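```bash
python3 - <<'E'
from h import *
s=np.load("w15.npy",allow_pickle=True).item(); t=np.array([.5565,.03435,.1315])
X=np.array([-.166,.986,0]);Y=np.array([.986,.166,0]);R=np.stack([X,Y,[0,0,-1]],1)
f=lambda x,y:((x+.5)/5-.5+180,(y+.5)/5-.5+140)
def rel(x,y,dz=None,z=None):
    return (((unp(s,*f(x,y),plane=z if z else t[2]+dz)-t)@R)*1000).round(2)
for z in (.0665,.068): print("hole top",rel(380,288,z=z),"sides",rel(335,325,z=z),rel(425,325,z=z))
print("tip sides",rel(350,365,-.0475),rel(421,365,-.0475),"apex",rel(386,342,-.0475),rel(386,342,-.046))
print("collar",rel(386,377,-.005))
P=cloud(s)
q=((P-t)@R); m=(np.abs(q[...,0]-.08)<.03)&(np.abs(q[...,1])<.02)&(P[...,2]>.113)&(P[...,2]<.123)
print("drift",m.sum()); 
if m.sum()>20: print(cv2.minAreaRect((q[m][:,:2]*1000).astype(np.float32)))
save(s,"w15b.png",(0,200,150,350),3)
E
```

```text
hole top [ 5.98 -2.26 65.  ] sides [-5.0e-02 -9.2e+00  6.5e+01] [-4.00e-02  4.68e+00  6.50e+01]
hole top [ 6.49 -2.25 63.5 ] sides [ 0.5  -9.15 63.5 ] [ 0.51  4.63 63.5 ]
tip sides [ 0.29 -6.47 47.5 ] [ 0.29  3.65 47.5 ] apex [ 3.79 -1.34 47.5 ] [ 4.36 -1.34 46.  ]
collar [15.74 -1.36  5.  ]
drift 873
((88.94548797607422, -3.3085365295410156), (18.09921646118164, 17.931228637695312), 89.7175064086914)
```

View pics/w15b.png

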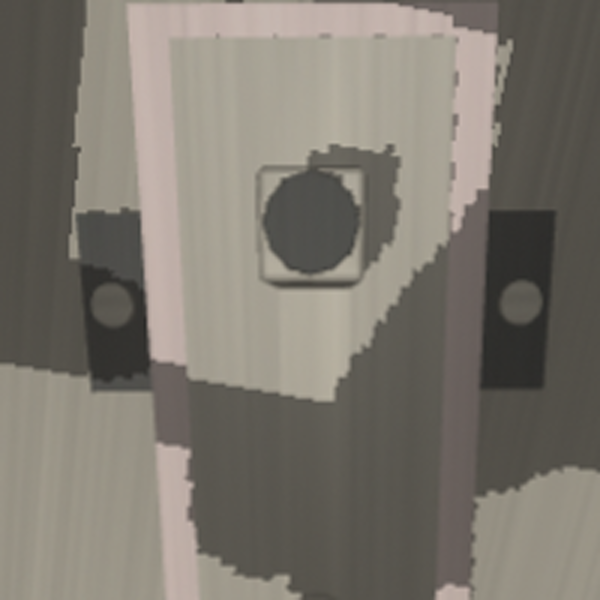

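Request:
step_arm:
  commands: "0.0002 -0.0009 0 0 0 0 1;0.0002 -0.0009 0.007 0 0 0 1;0.0002 -0.0009 0.012 0 0 0 1;0.0002 -0.0009 0.015 0 0 0 1;0.0002 -0.0009 0.017 0 0 0 1;0.0002 -0.0009 0.019 0 0 0 1;0.0002 -0.0009 0.02 0 0 0 1;0.0002 -0.0009 0.02 0 0 0 1"

```text
clock: 21.6
tcp_pos: [0.555, 0.0343, 0.1101]
tcp_rot: [[-0.166, 0.986, -0.0], [0.986, 0.166, -0.0], [-0.0, -0.0, -1.0]]
force: [-0.1, -0.2, -1.5]
finger_gap: 0.0197
```

```bash
python3 - <<'E'
from h import *
s=manip.snapshot("wrist"); save(s,"w16.png",(140,260,180,340),5)
o=manip.get_obs(); print(o["clock"],o["tcp_pos"],np.round(o["force"],2),np.round(o["torque"],2))
E
```

```text
21.65 [0.55504873 0.0342557  0.11025208] [-0.05  0.19 -0.9 ] [ 0.03  0.04 -0.05]
```

View pics/w16.png

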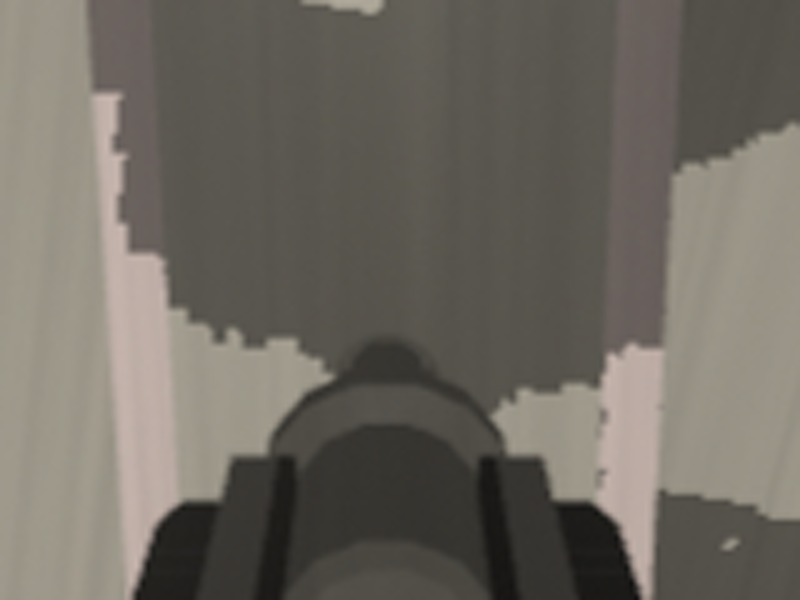

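Request:
step_arm:
  commands: "0 0 0.001 0 0 0 1;0 0 0.002 0 0 0 1;0 0 0.003 0 0 0 1;0 0 0.004 0 0 0 1;0 0 0.005 0 0 0 1;0 0 0.006 0 0 0 1;0 0 0.007 0 0 0 1;0 0 0.007 0 0 0 1"

```text
clock: 22.45
tcp_pos: [0.5551, 0.034, 0.1032]
tcp_rot: [[-0.166, 0.986, 0.0], [0.986, 0.166, -0.0], [-0.001, 0.0, -1.0]]
force: [-0.4, -1.3, -2.2]
finger_gap: 0.0199
```

Request:
step_arm:
  commands: "0 0 0.001 0 0 0 1;0 0 0.002 0 0 0 1;0 0 0.004 0 0 0 1;0 0 0.006 0 0 0 1;0 0 0.008 0 0 0 1;0 0 0.01 0 0 0 1;0 0 0.01 0 0 0 1"

```text
clock: 23.15
tcp_pos: [0.555, 0.0341, 0.0928]
tcp_rot: [[-0.166, 0.986, -0.0], [0.986, 0.166, -0.0], [-0.0, -0.0, -1.0]]
force: [0.7, -2.8, -2.0]
finger_gap: 0.0199
```

Request:
step_arm:
  commands: "-0.0001 0 0.002 0 0 0 1;-0.0003 0 0.004 0 0 0 1;-0.0003 0 0.006 0 0 0 1;-0.0003 0 0.008 0 0 0 1;-0.0003 0 0.01 0 0 0 1;-0.0003 0 0.0115 0 0 0 1;-0.0003 0 0.0125 0 0 0 1;-0.0003 0 0.0125 0 0 0 1"

```text
clock: 23.95
tcp_pos: [0.555, 0.0339, 0.0804]
tcp_rot: [[-0.166, 0.986, -0.0], [0.986, 0.166, -0.0], [-0.0, -0.0, -1.0]]
force: [1.0, -2.3, -0.7]
finger_gap: 0.0199
```

Request:
step_arm:
  commands: "0 0 0.0007 0 0 0 1;0 0 0.0014 0 0 0 1;0 0 0.002 0 0 0 1;0 0 0.0025 0 0 0 1;0 0 0.0025 0 0 0 1"

```text
clock: 24.45
tcp_pos: [0.5552, 0.0339, 0.0787]
tcp_rot: [[-0.166, 0.986, 0.0], [0.986, 0.166, -0.0], [-0.0, 0.0, -1.0]]
force: [-0.6, -4.1, 4.2]
finger_gap: 0.0193
```

The collar touches down at z 0.0787, where expected (0.0786), with 4 N. Releasing and rising.

Request:
step_arm:
  commands: "0 0 -0.0006 0 0 0 1;0 0 -0.0006 0 0 0 -1;0 0 -0.0006 0 0 0 -1;0 0 -0.0006 0 0 0 -1;0 0 -0.0006 0 0 0 -1;0 0 -0.0006 0 0 0 -1;0 0 -0.01 0 0 0 -1;0 0 -0.04 0 0 0 -1;0 0 -0.08 0 0 0 -1;0 0 -0.11 0 0 0 -1"

```text
clock: 25.45
tcp_pos: [0.5553, 0.034, 0.1914]
tcp_rot: [[-0.166, 0.986, 0.002], [0.986, 0.166, 0.0], [-0.0, 0.002, -1.0]]
force: [1.2, 0.6, 0.3]
finger_gap: 0.0861
```

```bash
python3 - <<'E'
from h import *
s=manip.snapshot("wrist"); save(s,"w17.png",None,1.5)
t=manip.snapshot("side"); save(t,"s17.png",(70,190,220,340),5)
o=manip.get_obs(); print(o["clock"],o["tcp_pos"],np.round(o["tcp_rot"],3).tolist(),np.round(o["force"],2),o["finger_gap"])
P=cloud(s)
for nm,c,zz in (("pin",(.5545,.033),(.1,.108)),("drift",(.539,.121),(.113,.121))):
  m=(np.hypot(P[...,0]-c[0],P[...,1]-c[1])<.02)&(P[...,2]>zz[0])&(P[...,2]<zz[1]); q=P[m]
  if len(q)>10: print(nm,len(q),cv2.minAreaRect((q[:,:2]*1000).astype(np.float32)),np.median(q[:,2]))
m=(np.hypot(P[...,0]-.5545,P[...,1]-.033)<.02); print(np.percentile(P[m][:,2],[5,50,95]))
E
```

```text
25.55 [0.5571719  0.03403344 0.19535037] [[-0.166, 0.986, 0.011], [0.986, 0.166, 0.0], [-0.002, 0.01, -1.0]] [0.22 0.14 0.13] 0.08516355574219939
pin 491 ((554.1040649414062, 32.67711639404297), (20.589693069458008, 21.46290397644043), 8.955548286437988) 0.10417189873015131
drift 231 ((538.1708374023438, 121.45568084716797), (17.640426635742188, 17.140714645385742), 9.731399536132812) 0.12001329763006818
[0.0689263  0.27380137 0.28190434]
```

View pics/w17.png

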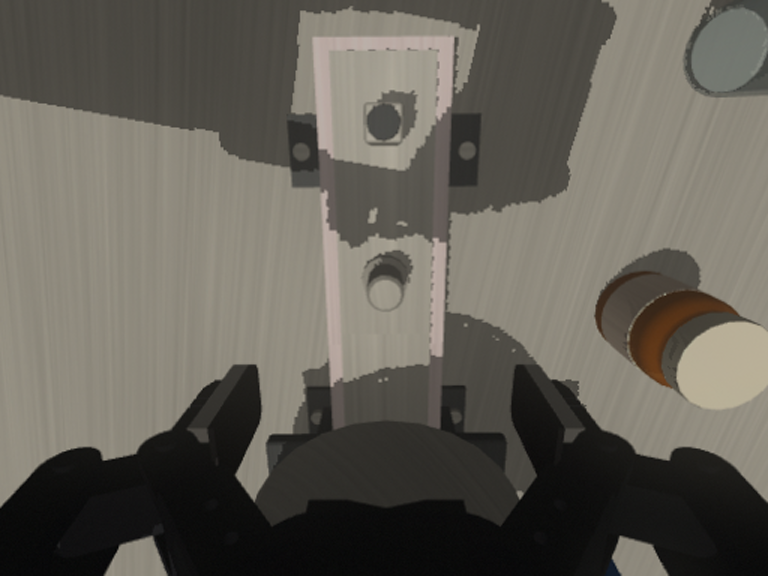

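View pics/s17.png

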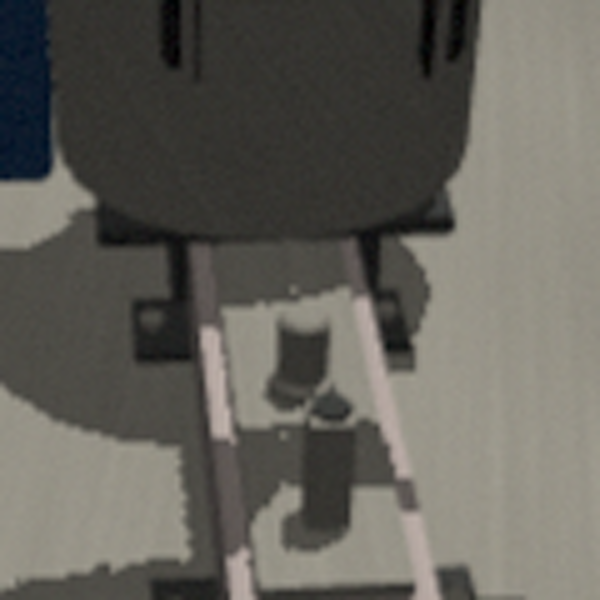

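Pin is home: knob top reads 0.1042, against 0.1015 in the block, which matches the tongue's extra height. The drift still stands. Going back over the drift.

Request:
step_arm:
  commands: "0.045 -0.0005 0 0 0 0 -1;0.0883 -0.0009 0 0 0 0 -1;0.0883 -0.0009 0.02 0 0 0 -1;0.0883 -0.0009 0.04 0 0 0 -1;0.0883 -0.0009 0.04 0 0 0 -1;0.0883 -0.0009 0.04 0 0 0 -1"

```text
clock: 26.15
tcp_pos: [0.5392, 0.1208, 0.1481]
tcp_rot: [[-0.166, 0.986, -0.001], [0.986, 0.166, -0.0], [0.0, -0.001, -1.0]]
force: [-0.1, 0.8, 0.1]
finger_gap: 0.0855
```

```bash
python3 - <<'E'
from h import *
s=manip.snapshot("wrist"); save(s,"w18.png",None,1)
o=manip.get_obs(); t=o["tcp_pos"];R=o["tcp_rot"]; print(o["clock"],t,np.round(R,3).tolist())
q=(cloud(s)-t)@R; Z=cloud(s)[...,2]
m=(np.abs(q[...,0])<.03)&(np.abs(q[...,1])<.02)&(Z>.114)&(Z<.122)
print(m.sum(),cv2.minAreaRect((q[m][:,:2]*1000).astype(np.float32)))
E
```

```text
26.2 [0.5397581  0.1207445  0.14909302] [[-0.166, 0.986, 0.001], [0.986, 0.166, 0.0], [0.0, 0.001, -1.0]]
340 ((1.1102185249328613, -1.1927404403686523), (18.17186164855957, 17.9092960357666), 1.4536044597625732)
```

View pics/w18.png

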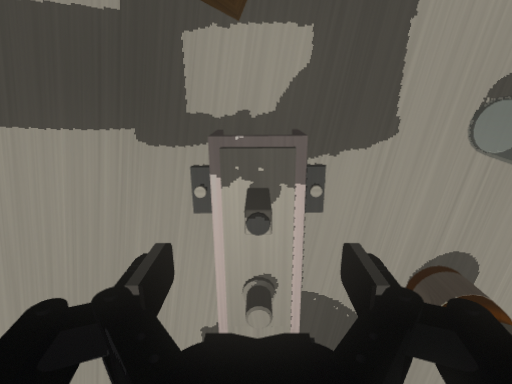

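Request:
step_arm:
  commands: "0 0 0.03 0 0 0 -1;0 0 0.055 0 0 0 -1;0 0 0.07 0 0 0 -1;0 0 0.0725 0 0 0 -1;0 0 0.0725 0 0 0 1;0 0 0.0725 0 0 0 1;0 0 0.0725 0 0 0 1;0 0 0.0725 0 0 0 1;0 0 0.0725 0 0 0 1;0 0 0.0725 0 0 0 1"

```text
clock: 27.2
tcp_pos: [0.5398, 0.121, 0.0766]
tcp_rot: [[-0.166, 0.986, 0.001], [0.986, 0.166, 0.0], [-0.0, 0.001, -1.0]]
force: [-1.2, -1.0, 3.7]
finger_gap: 0.0174
```

Request:
step_arm:
  commands: "0 0 0 0 0 0 1;0 0 -0.002 0 0 0 1;0 0 -0.004 0 0 0 1;0 0 -0.007 0 0 0 1;0 0 -0.01 0 0 0 1;0 0 -0.01 0 0 0 1"

```text
clock: 27.8
tcp_pos: [0.5394, 0.121, 0.0846]
tcp_rot: [[-0.166, 0.986, -0.001], [0.986, 0.166, 0.0], [0.0, -0.001, -1.0]]
force: [4.6, 1.8, -7.7]
finger_gap: 0.0175
```

Request:
step_arm:
  commands: "0.0001 0.0003 -0.005 0 0 0 1;0.0001 0.0003 -0.01 0 0 0 1;0.0001 0.0003 -0.017 0 0 0 1;0.0001 0.0003 -0.025 0 0 0 1;0.0001 0.0003 -0.035 0 0 0 1;0.0001 0.0003 -0.045 0 0 0 1;0.0001 0.0003 -0.06 0 0 0 1;0.0001 0.0003 -0.08 0 0 0 1;0.0001 0.0003 -0.1 0 0 0 1;0.0001 0.0003 -0.1 0 0 0 1"

```text
clock: 28.8
tcp_pos: [0.5413, 0.1213, 0.1905]
tcp_rot: [[-0.166, 0.986, 0.007], [0.986, 0.166, 0.001], [-0.0, 0.007, -1.0]]
force: [1.0, 0.1, -2.2]
finger_gap: 0.0172
```

```bash
python3 - <<'E'
from h import *
s=manip.snapshot("side"); save(s,"s19.png",(40,190,200,400),4)
o=manip.get_obs(); print(o["clock"],o["tcp_pos"],np.round(o["force"],2),o["finger_gap"])
E
```

```text
28.85 [0.54069382 0.1211745  0.18815058] [-0.29  0.62 -2.13] 0.01728629485903558
```

View pics/s19.png

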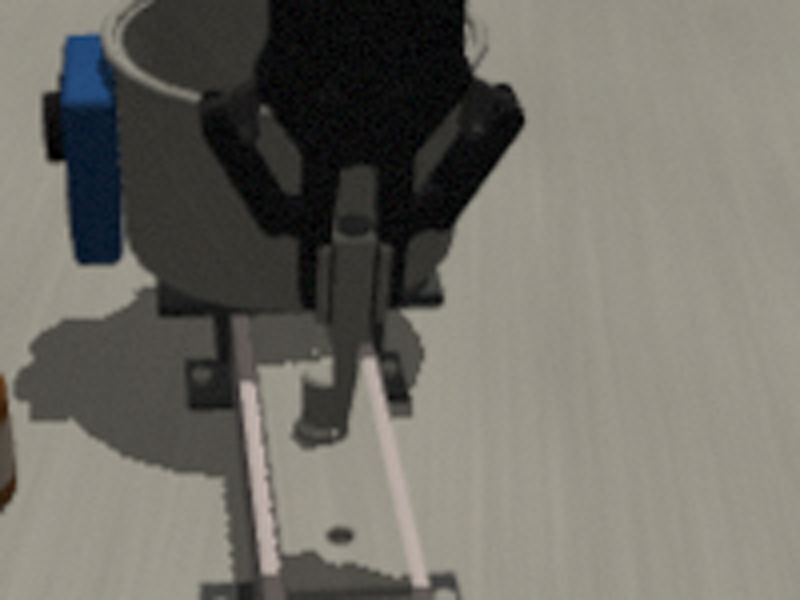

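Drift is out and the pin stays. Carrying the drift to its block hole.

Request:
step_arm:
  commands: "0.045 -0.008 0 0 0 0 1;0.09 -0.016 0 0 0 0 1;0.135 -0.024 0 0 0 0 1;0.183 -0.0312 0 0 0 0 1;0.183 -0.0312 0.01 0 0 0 1;0.183 -0.0312 0.03 0 0 0 1;0.183 -0.0312 0.04 0 0 0 1;0.183 -0.0312 0.04 0 0 0 1;0.183 -0.0312 0.04 0 0 0 1"

```text
clock: 29.75
tcp_pos: [0.4788, 0.2956, 0.1455]
tcp_rot: [[-0.165, 0.986, -0.001], [0.986, 0.165, -0.0], [-0.0, -0.001, -1.0]]
force: [-0.8, -0.6, -1.4]
finger_gap: 0.0174
```

```bash
python3 - <<'E'
from h import *
s=manip.snapshot("wrist"); save(s,"w20.png",(120,280,180,340),5)
t=manip.snapshot("side"); save(t,"s20.png",(170,320,240,390),4)
o=manip.get_obs(); print(o["clock"],o["tcp_pos"],np.round(o["tcp_rot"],3).tolist(),np.round(o["force"],2),o["finger_gap"])
np.save("w20.npy",s,allow_pickle=True)
E
```

```text
29.85 [0.47927963 0.29602372 0.14673123] [[-0.165, 0.986, 0.001], [0.986, 0.165, 0.001], [0.0, 0.001, -1.0]] [ 0.16  0.06 -2.88] 0.016961582255962525
```

View pics/w20.png

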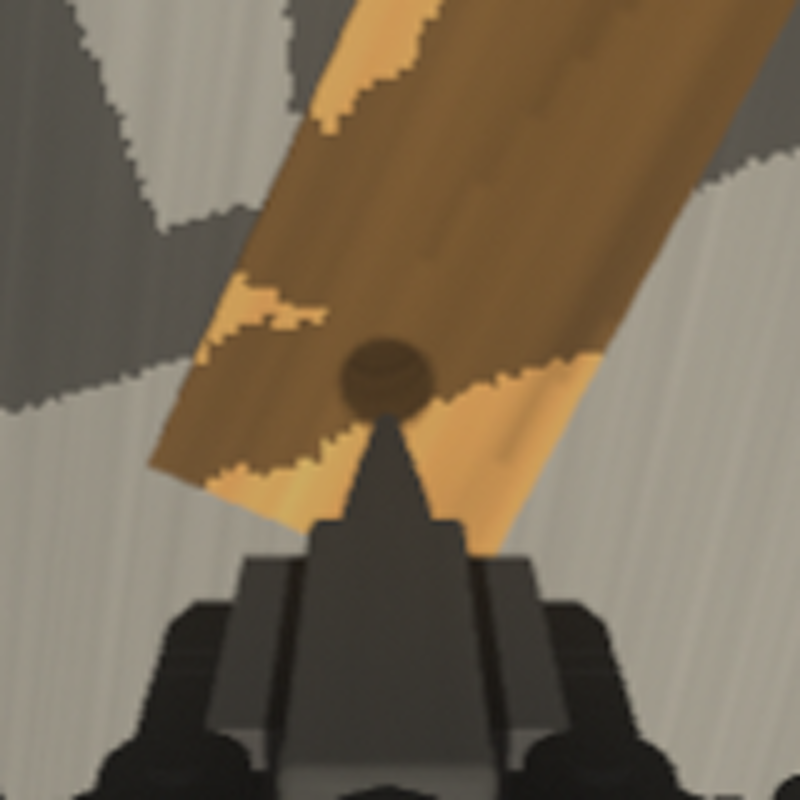

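View pics/s20.png

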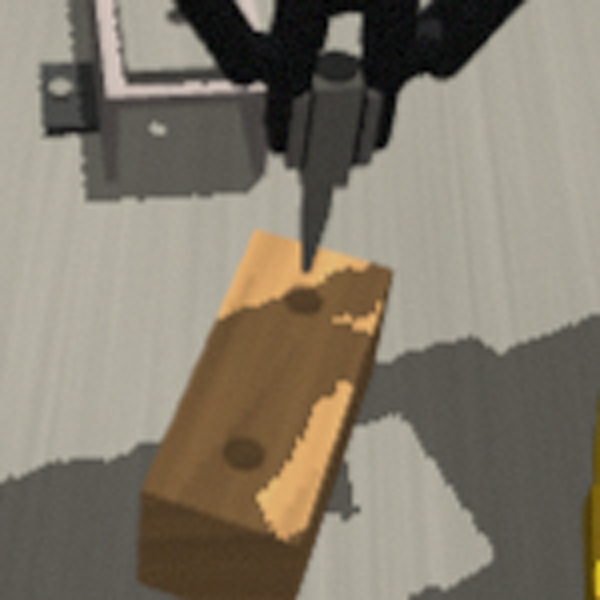

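```bash
python3 - <<'E'
from h import *
s=np.load("w20.npy",allow_pickle=True).item(); t=np.array([.4792,.296,.1467])
R=np.array([[-.165,.986,0],[.986,.165,0],[0,0,-1]])
f=lambda x,y:((x+.5)/5-.5+180,(y+.5)/5-.5+120)
rel=lambda x,y,z:(((unp(s,*f(x,y),plane=z)-t)@R)*1000).round(2)
for z in (.064,.066): print("hole",rel(387,338,z),rel(387,426,z),rel(340,382,z),rel(434,382,z))
for dz in (.065,.0665): print("tip rim",rel(388,414,t[2]-dz))
E
```

```text
hole [ 8.23 -1.37 82.7 ] [-7.11 -1.36 82.7 ] [ 0.63 -9.14 82.7 ] [ 0.64  6.41 82.7 ]
hole [ 8.83 -1.37 80.7 ] [-6.38 -1.36 80.7 ] [ 1.29 -9.07 80.7 ] [ 1.3   6.34 80.7 ]
tip rim [ 1.34 -1.21 65.  ]
tip rim [ 0.8  -1.21 66.5 ]
```

Request:
step_arm:
  commands: "0.001 0 0 0 0 0 1;0.001 0 0.01 0 0 0 1;0.001 0 0.016 0 0 0 1;0.001 0 0.021 0 0 0 1;0.001 0 0.027 0 0 0 1;0.001 0 0.033 0 0 0 1;0.001 0 0.038 0 0 0 1;0.001 0 0.043 0 0 0 1;0.001 0 0.045 0 0 0 1;0.001 0 0.045 0 0 0 1"

```text
clock: 30.85
tcp_pos: [0.4783, 0.2972, 0.1002]
tcp_rot: [[-0.166, 0.986, -0.001], [0.986, 0.166, -0.0], [-0.0, -0.001, -1.0]]
force: [-0.3, -0.0, -1.4]
finger_gap: 0.0174
```

Request:
step_arm:
  commands: "0 0 0.003 0 0 0 1;0 0 0.006 0 0 0 1;0 0 0.009 0 0 0 1;0 0 0.012 0 0 0 1;0 0 0.015 0 0 0 1;0 0 0.018 0 0 0 1;0 0 0.021 0 0 0 1;0 0 0.023 0 0 0 1;0 0 0.023 0 0 0 1"

```text
clock: 31.75
tcp_pos: [0.4783, 0.2972, 0.0772]
tcp_rot: [[-0.166, 0.986, -0.001], [0.986, 0.166, -0.0], [-0.0, -0.001, -1.0]]
force: [0.4, -0.4, -2.4]
finger_gap: 0.0173
```

Request:
step_arm:
  commands: "0 0 0.001 0 0 0 1;0 0 0.002 0 0 0 1;0 0 0.003 0 0 0 1;0 0 0.0036 0 0 0 1;0 0 0.0036 0 0 0 1"

```text
clock: 32.25
tcp_pos: [0.4785, 0.2973, 0.0742]
tcp_rot: [[-0.166, 0.986, 0.0], [0.986, 0.166, 0.0], [0.0, 0.0, -1.0]]
force: [0.7, 0.2, -1.8]
finger_gap: 0.0171
```

Request:
step_arm:
  commands: "0 0 0.0005 0 0 0 1;0 0 0.001 0 0 0 1;0 0 0.001 0 0 0 1"

```text
clock: 32.55
tcp_pos: [0.4786, 0.2973, 0.0741]
tcp_rot: [[-0.166, 0.986, 0.001], [0.986, 0.166, 0.0], [0.0, 0.001, -1.0]]
force: [-2.3, -1.9, 4.6]
finger_gap: 0.0174
```

Seated on the block (z stops at 0.0741, force rising). Releasing.

Request:
step_arm:
  commands: "0 0 -0.001 0 0 0 1;0 0 -0.001 0 0 0 -1;0 0 -0.001 0 0 0 -1;0 0 -0.001 0 0 0 -1;0 0 -0.001 0 0 0 -1;0 0 -0.001 0 0 0 -1;0 0 -0.01 0 0 0 -1;0 0 -0.04 0 0 0 -1;0 0 -0.08 0 0 0 -1;0 0 -0.14 0 0 0 -1"

```text
clock: 33.55
tcp_pos: [0.4776, 0.2968, 0.2031]
tcp_rot: [[-0.166, 0.986, -0.003], [0.986, 0.166, -0.002], [-0.001, -0.003, -1.0]]
force: [1.4, 0.9, 0.7]
finger_gap: 0.0853
```

Request:
step_arm:
  commands: "0 0 -0.05 0 0 0 -1;0 0 -0.05 0 0 0 -1;0 0 -0.05 0 0 0 -1"

```text
clock: 33.85
tcp_pos: [0.4791, 0.2976, 0.2559]
tcp_rot: [[-0.166, 0.986, 0.004], [0.986, 0.166, 0.002], [0.002, 0.005, -1.0]]
force: [0.0, 0.3, -1.0]
finger_gap: 0.085
```

```bash
python3 - <<'E'
from h import *
s=manip.snapshot("side"); save(s,"s21.png",None,1.5)
o=manip.get_obs(); print(o["clock"],o["tcp_pos"],np.round(o["force"],2),o["finger_gap"])
w_=manip.snapshot("wrist"); save(w_,"w21.png",None,1.5)
t=manip.snapshot("top"); save(t,"t21.png",(100,320,100,400),2.5)
P=cloud(w_)
m=(np.hypot(P[...,0]-.478,P[...,1]-.297)<.02)&(P[...,2]>.11)&(P[...,2]<.125); q=P[m]; print(len(q),np.median(q[:,2]),cv2.minAreaRect((q[:,:2]*1000).astype(np.float32)))
E
```

```text
33.9 [0.47856525 0.29736098 0.25354949] [-0.12  0.37 -0.83] 0.08525614732766784
335 0.11990347485885972 ((477.3354797363281, 297.4989929199219), (17.3272647857666, 18.22535514831543), 9.867118835449219)
```

View pics/s21.png

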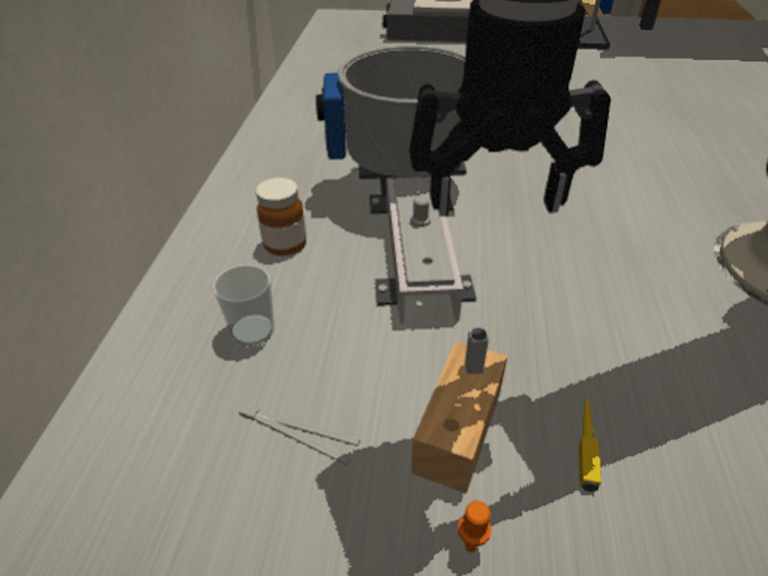

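View pics/w21.png

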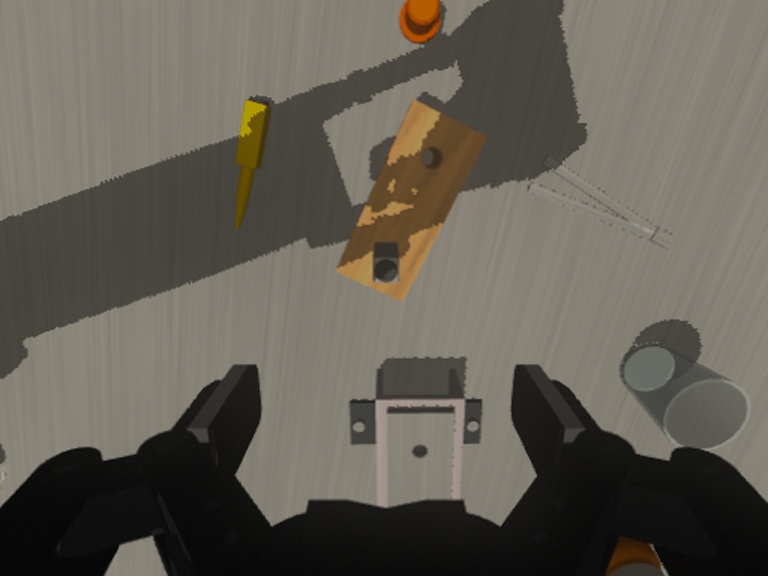

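View pics/t21.png

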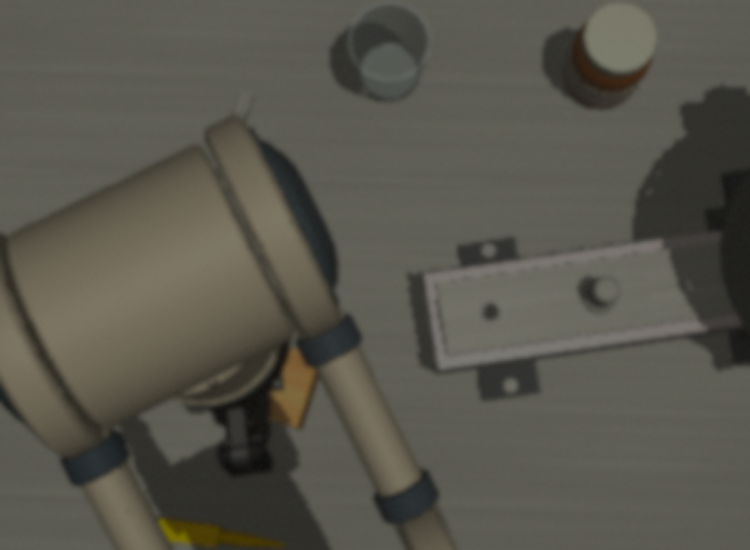

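The final views show all of it as asked. The pin is fully home (side view (420,210)) and the drift stands in the block (477,350). The outer hole is open and lined up, and the bystanders haven't moved. The drift's top height is 0.1199, the same as at the start. Handing in.

```bash
python3 -c "
from bench import manip
print(manip.close_job())"
```

```text
the job is handed in; nothing more can be done
None
```

The job is done and handed in at about 34 s of the 72 s allowed. I worked the drift down through the outer hole until its shoulder sat on the tongue. With it still in, I dropped the locking pin home in the inner hole, then pulled the drift and stood it back in its own block hole.

- **Drift:** the rail's hole lay about 7 mm toward the bath. At the shoulder the tool stopped at z 0.0764 m, with at most 11 N downward and about 6–7 N sideways.
- **Pin:** its collar seated where predicted (tool at z 0.0787 m) with about 4 N, and the pin stayed put when the drift came out.
- **Last check:** the pin is seated in the tongue and the outer hole looks open and lined up. The drift's top is at the same height as at the start, to within measurement. The gripper is open and clear of everything, and the jar, beaker, tweezers and both look-alikes look unmoved.
- **Disagreements:**
  - The wrist camera read about 1.2 mm off to one side; I corrected for it by comparing the tool and hole in the same picture.
  - My two estimates of the rail hole's offset differed (6.4 and about 7.6 mm).
  - The pin's knob measured about 20 mm across, not the 22 mm stated.

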